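# Lock the analyser's reference cells into their rack

## Robot

A 6-joint arm with a two-finger parallel gripper is mounted at the origin on a cart in front of the work surface, level with it; the furniture and walls round the work are solid. World frame = base frame: x ahead of the robot, y to its left, z up, the work surface at z = 0. Lengths are in m, angles in rad, forces in N, time in s.
With the tool pointing down it reaches from about 0.325 to 1 m from the base axis. Payload 5.1 kg.
Tool frame: the origin (TCP) lies between the finger pads; the fingertips stand 8 mm ahead of it and the grasp point (between the pads) lies 11 mm behind it; z points along the fingers, y is the line along which they close (so a half turn about z gives the same grasp; the last joint's range is limited). The gripper opens to 85 mm and grips with 20 to 120 N. Pads are 22 mm wide; open, the fingers measure 114 mm over their backs; the gripper's body (76 mm by 85 mm) begins 54 mm behind the grasp point. The pads swing forward as they close: fully open they stand 13 mm farther back than shut.
Start: joints at [-1.217, 0.124, 1.65, -0, 1.367, -0.083], TCP at [0.275, -0.589, 0.239] pointing down, gripper open.
Joint ranges: [-2.61, 2.61], [-1.02, 2.33], [0.03, 2.71], [-1.35, 4.49], [0.32, 2.68], [-2.91, 2.91]. Speed limits (rad/s): [2.57, 2.57, 3.14, 3.14, 3.14, 3.14].

## Interface

Orientations are given as a unit quaternion [x, y, z, w].
In Python, from station import bot gives the robot as it stands.
- The arm moves only by the shell command python3 -m jog 'ROWS' [FORCE]. ROWS is JSON, a list of rows, each a list of 7 numbers: the shift along the tool's x, y, z in mm, then the turn, a rotation vector about the tool's x, y, z in rad, then the opening, from -1 (shut) to 1 (fully open). A call has exactly 10 rows; each row shifts and turns the commanded pose from where the row before left it, along the tool's axes as they then stand; what a row does not reach is not made up. A row lasts 1/12 s, in which the tool goes at most 41.7 mm and 7.16 degrees, less where a joint would pass 70% of its speed; a pose out of reach is approached as far as the arm can. A call with a gripper value outside its range is refused whole. The fingers move at their own pace and stop on an object; FORCE is the grip in N (left out, the last holds). Time passes only in rows, so rows that do not move let the fingers close, or fill a call up. It gives the time, the measured TCP pose, the force, the opening and the grip force at its end, in the units of the state.
- bot.state(): the state, without advancing time (a new reading comes with each control period).
- bot.snapshot(name): name is "scene" or "side" or "wrist"; returns a dict with "color" (420x560x3 uint8, red, green, blue), "camera_matrix" (3x3 intrinsics, pixels), "rvec" (rotation vector, rad) and "tvec" (3), from world to camera coordinates, as OpenCV has them; the wrist camera has in their place "T_tool_cam" (4x4, takes a point from camera to tool coordinates, whose origin is the TCP and whose axes are the flange's). Camera axes: x right, y down, z forward; pixel columns grow to the right and rows downward; lengths in m; the calibration is good to about 2 mm. A picture is of the moment at which its call begins: read the wrist's pose just before it. There is no depth.
- bot.hand_in(): hands the job in; it is judged then, once.
The state is a dict: "clock": time; "joints": joint angles; "qvel": joint speeds; "effort": joint torques, N m; "ee_pos": TCP position; "tcp_rot": TCP orientation; "contact_force": force on the tool from outside, world axes, zero at the start; "moment": the same for the moment, N m; "grip_width": finger opening in m; "grasp_force": force on a finger pad.
Only numpy, scipy, OpenCV 4.12 (cv2) and the standard library are available. Lean on these libraries where they do the work, as an engineer would, in place of code of your own. Each camera call takes 0.05 s, during which the arm holds its last target. There are 200 camera calls.

## Task

Lock the grain analyser's reference cells (the small metal discs standing in the grey tray) away in their rack. The key standing in the rack's lock is not engaged: work it back and forth with a little downward pressure until it drops home, turn it counter-clockwise to draw the bolt, and slide the hold-down bar fully open. Stand all the cells window up along the middle of the rack's shelf in one straight row, each with less than a centimetre between it and its neighbour, slide the bar fully shut over them and turn the key back until the bolt is fully out again; leave the empty dish where it is.

Things in the scene. Friction and masses are not known exactly. Their poses are not given: they have to be found in the camera images.
- cell_rack: aluminium rack fixed to the desk, 325 mm long along its y (-0.153 to 0.171), base plate 8 mm thick; origin at desk level, z up. The half at y < 0 (104 mm wide) is the shelf for the cells; the half at y > 0.005 is a guide (62 mm wide, walls 41 mm high) into which the hold-down bar slides when opened; the lock stands beside the guide on the -x side
- shelf_mid (a point): middle of the shelf's upper face, at rack x = 0, y = -0.075, z = 8 mm. The row belongs on the line x = 0, from rack y = -0.146 to 0; when open the shelf is free from above. It has kerbs 6 mm high with inner faces at x = -46 and +46 mm; an end plate 42 mm high and 50 mm wide stands at y = -0.147 to -0.153
- lock_axis (a point): centre of the lock's top, at rack x = -0.058, y = 0.078, z = 56 mm, on the axis about which the key turns. The lock is round, 52 mm in diameter; next to it, toward the shelf, a closed box 40 mm high reaches to rack y = 0.005
- bar_knob (a point): grip point in the black round knob of the hold-down bar (16 mm in diameter, from z = 37 to 80 mm; this point is at z = 70 mm). The bar is a steel strip 44 mm wide, 166 mm long and 5 mm thick, its underside 32 mm above the desk, 4 mm above the cells that stand on the shelf
- bar (a joint): slide of the hold-down bar along the rack's +y: 0 shut (over the shelf), 0.140 fully open (shelf free from above up to rack y = -0.005); about 1 to 2 N moves it; stays where it is left; held shut by the bolt
- bolt (a joint): brass bolt behind the tail of the bar, worked by the key: 0 fully out (bar locked), 0.014 fully drawn; it moves in proportion while the engaged key turns through about 0.9 rad, counter-clockwise from above to draw it, clockwise to put it out
- key: loose steel key upright in the lock, cannot be lifted out. Origin on its axis at its lower end: 21 mm above the desk while not engaged, 12 mm when dropped home. The hidden slot lies 0.2 to 0.9 rad to one side or the other of the key's starting angle; within about 0.1 rad of it a press of 2 to 5 N drops the key. Engaged, it turns the lock at about 0.12 N m and stays where it is left
- key_bow (a point): grip point in the flat bow of the key, on its axis, 69 mm above the key's origin; the bow reaches from 49 to 81 mm above that origin, is 30 mm wide along the key's y and 9 mm thick along the key's x
- cell_tray: flat grey tray fixed to the desk, 150 mm in x by 180 mm in y, floor 3 mm thick, rim 9 mm above the desk and 5 mm wide; the cells stand in it at the start; origin under its centre, z up
- dish_spare_1: shallow empty sample dish, 66 mm in diameter, 12 mm tall, on the desk; leave it alone
- cell_a: reference cell: flat upright metal cylinder 28 mm in diameter and 20 mm tall with a dark groove and a white window in its top face; about 60 g; origin at the centre of its underside, z up
- cell_b: reference cell: flat upright metal cylinder 28 mm in diameter and 20 mm tall with a dark groove and a white window in its top face; about 60 g; origin at the centre of its underside, z up
- cell_c: reference cell: flat upright metal cylinder 28 mm in diameter and 20 mm tall with a dark groove and a white window in its top face; about 60 g; origin at the centre of its underside, z up
- cell_d: reference cell: flat upright metal cylinder 28 mm in diameter and 20 mm tall with a dark groove and a white window in its top face; about 60 g; origin at the centre of its underside, z up
Not all that is in view belongs to the job. What is shaped like the key but purple is not meant. What is shaped like the cell_b but blue is not meant.

How it is judged:
By the outcome, as a careful person would: the job done as asked, in the order asked, and still so for the second after the job is handed in, with the robot touching nothing.
Of cell_a, cell_b, cell_c, cell_d only 2 to 4 are there at a start; the rules pass over those that are not, and their reading is None.
At some moment in a run one of cell_a, cell_b, cell_c, cell_d may be knocked a few centimetres aside while the robot is not near it.
It also fails if it takes over 210 s, if anything falls off the work surface, if the arm or the gripper's body presses on something with over 40 N, if the wrist force passes 120 N, or if a joint passes its speed limit or range.

## Working session

There is one attempt and no reset: what is moved stays moved. The work goes in short steps, Python scripts to look and compute and a shell command to move; the robot and the scene stay as the last step left them, time stands still between calls to the robot, and variables do not carry over. Pictures are saved under pics/ and viewed, at most 14 in all, crops included, and the job is handed in when it is done.

```bash
ls; mkdir -p pics; python3 - <<'E'
from station import bot
import cv2,numpy as np
s=bot.state();print({k:np.round(v,3).tolist() for k,v in s.items()})
for n in("scene","side","wrist"):
    d=bot.snapshot(n);cv2.imwrite(f"pics/{n}0.png",cv2.cvtColor(d["color"],cv2.COLOR_RGB2BGR))
    np.savez(f"{n}0.npz",**d)
    print(n,{k:np.round(v,4).tolist() for k,v in d.items() if k!="color"})
E
```

```text
pics
{'clock': 0.0, 'joints': [-1.217, 0.124, 1.652, 0.0, 1.367, -0.083], 'qvel': [-0.001, -0.001, -0.0, -0.001, -0.0, -0.001], 'effort': [0.002, -42.361, -36.545, -0.0, 0.007, 0.0], 'ee_pos': [0.275, -0.588, 0.238], 'tcp_rot': [0.976, 0.217, -0.0, -0.001], 'contact_force': [0.263, 0.411, -0.03], 'moment': [-0.041, -0.074, 0.033], 'grasp_force': 0.0, 'grip_width': 0.085}
scene {'camera_matrix': [[403.2087, 0.0, 280.7388], [0.0, 403.2087, 202.386], [0.0, 0.0, 1.0]], 'rvec': [1.1722, -2.1704, 1.1313], 'tvec': [0.56, 0.2823, 0.7978]}
side {'camera_matrix': [[541.1305, 0.0, 278.8171], [0.0, 541.1305, 209.3635], [0.0, 0.0, 1.0]], 'rvec': [0.1876, -2.7376, 1.3498], 'tvec': [0.6494, -0.0394, 1.8734]}
wrist {'camera_matrix': [[343.7798, 0.0, 282.7182], [0.0, 343.7798, 212.0461], [0.0, 0.0, 1.0]], 'T_tool_cam': [[-0.0013, -0.9563, -0.2925, 0.0731], [1.0, -0.0014, 0.0, 0.0003], [-0.0004, -0.2925, 0.9563, -0.1355], [0.0, 0.0, 0.0, 1.0]]}
```

View pics/scene0.png

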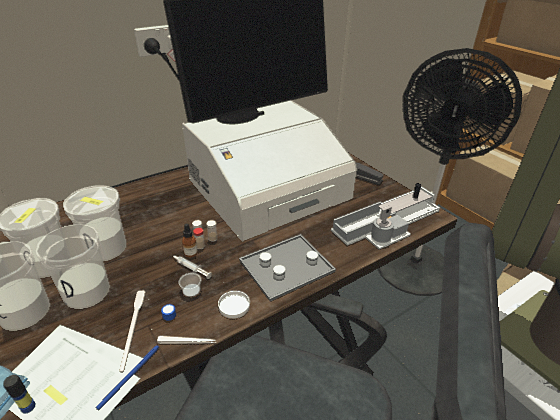

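View pics/side0.png

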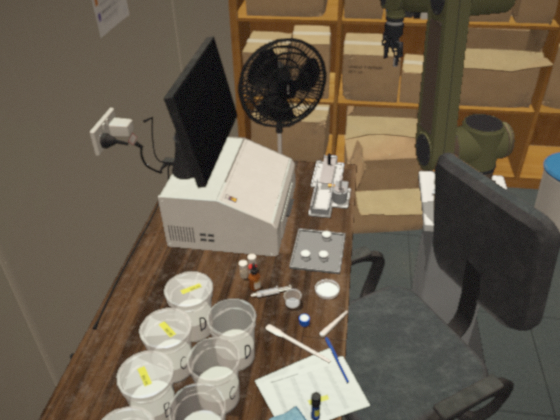

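Scene: three metal cells at about (265,259), (279,271), (312,257) in the tray. The rack is at right, with its lock at (388,232), the key above it and the knob at (417,190). The blue disc (168,311) is the decoy. Next I enlarge the rack and tray.

```bash
cat > h.py <<'E'
import numpy as np,cv2
from scipy.spatial.transform import Rotation as R
from station import bot
def cam(d,st=None):
    """K, rotation cam->world, camera position"""
    K=d["camera_matrix"]
    if "rvec" in d:
        Rc=cv2.Rodrigues(np.array(d["rvec"]))[0];return K,Rc.T,-Rc.T@np.ravel(d["tvec"])
    T=np.array(d["T_tool_cam"]);Rt=R.from_quat(st["tcp_rot"]).as_matrix()
    return K,Rt@T[:3,:3],Rt@T[:3,3]+st["ee_pos"]
def ray(c,uv,z):
    K,Rw,p=c;v=Rw@np.linalg.inv(K)@[uv[0],uv[1],1];return p+v*(z-p[2])/v[2]
def proj(c,X):
    K,Rw,p=c;q=K@(Rw.T@(np.asarray(X)-p));return q[:2]/q[2]
def snap(n,save):
    st=bot.state();d=bot.snapshot(n);cv2.imwrite(f"pics/{save}.png",cv2.cvtColor(d["color"],cv2.COLOR_RGB2BGR))
    np.savez(f"{save}.npz",**d,**{k:st[k] for k in("ee_pos","tcp_rot")});return load(save)
def load(save):
    d=dict(np.load(f"{save}.npz"));return cam(d,d),d["color"]
def crop(save,x,y,w,h,f,out):
    im=cv2.imread(f"pics/{save}.png")[y:y+h,x:x+w];cv2.imwrite(f"pics/{out}.png",cv2.resize(im,None,fx=f,fy=f,interpolation=cv2.INTER_CUBIC))
E
python3 - <<'E'
from h import *
c,_=load("scene0")
print(c[2])
for uv,z in [((265,257),.023),((279,268),.023),((312,254),.023),((390,232),.04),((417,184),.08),((234,295),.01),((240,262),.009),((335,265),.009),((270,298),.009),((298,236),.009),((333,228),.0),((456,220),0)]: print(uv,ray(c,uv,z).round(3))
crop("scene0",230,170,230,140,3.4,"c1")
E
```

```text
[-0.09166335  0.7433315   0.68466354]
(265, 257) [0.515 0.376 0.023]
(279, 268) [0.466 0.368 0.023]
(312, 254) [0.462 0.275 0.023]
(390, 232) [0.406 0.073 0.04 ]
(417, 184) [ 0.484 -0.105  0.08 ]
(234, 295) [0.461 0.489 0.01 ]
(240, 262) [0.545 0.427 0.009]
(335, 265) [0.413 0.242 0.009]
(270, 298) [0.412 0.427 0.009]
(298, 236) [0.548 0.254 0.009]
(333, 228) [0.533 0.149 0.   ]
(456, 220) [ 0.374 -0.164  0.   ]
```

View pics/c1.png

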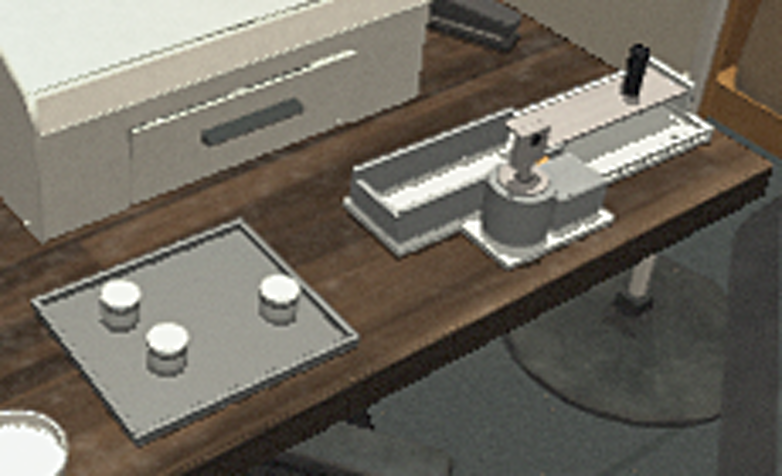

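```bash
python3 - <<'E'
from h import *
c,_=load("scene0");s,_=load("side0")
print("cams",c[2],s[2])
for X in [(0,0,0),(.275,-.589,.239),(.275,-.589,.5),(.45,0,0),(.45,0,.3),(.4,.33,.3),(.3,-.3,.25)]: print(X,proj(c,X).round(),proj(s,X).round())
for uv in [(425,265)]: print(ray(c,uv,-.72))
for uv in [(342,78)]: print(ray(s,uv,.0))
E
```

```text
cams [-0.09166335  0.7433315   0.68466354] [0.39814301 1.58730158 1.12019177]
(0, 0, 0) [564. 345.] [466. 198.]
(0.275, -0.589, 0.239) [607. 119.] [390.  62.]
(0.275, -0.589, 0.5) [659.  17.] [398.  -3.]
(0.45, 0, 0) [395. 226.] [336. 189.]
(0.45, 0, 0.3) [417. 124.] [340. 113.]
(0.4, 0.33, 0.3) [317. 173.] [351. 170.]
(0.3, -0.3, 0.25) [543. 137.] [385.  90.]
[ 0.71473728 -0.67474232 -0.72      ]
[ 0.48135607 -0.95676171  0.        ]
```

```bash
python3 -m jog '[[19,-23,-4,0,0,0,1],[19,-23,-4,0,0,0,1],[19,-23,-4,0,0,0,1],[19,-23,-4,0,0,0,1],[19,-23,-4,0,0,0,1],[19,-23,-4,0,0,0,1],[19,-23,-4,0,0,0,1],[19,-23,-4,0,0,0,1],[19,-23,-4,0,0,0,1],[19,-23,-4,0,0,0,1]]'
python3 -m jog '[[19,-23,-4,0,0,0,1],[19,-23,-4,0,0,0,1],[19,-23,-4,0,0,0,1],[19,-23,-4,0,0,0,1],[19,-23,-4,0,0,0,1],[19,-23,-4,0,0,0,1],[19,-23,-4,0,0,0,1],[19,-23,-4,0,0,0,1],[19,-23,-4,0,0,0,1],[0,0,0,0,0,0,1]]'
python3 -c "
from h import *
snap('wrist','w1')"
```

```text
clock: 0.98
ee_pos: [0.3498, -0.2987, 0.2792]
tcp_rot: [0.976, 0.216, -0.0, -0.0]
contact_force: [1.0, -0.3, -0.0]
grip_width: 0.0856
grasp_force: 0.0
clock: 1.82
ee_pos: [0.4179, -0.0366, 0.3161]
tcp_rot: [0.976, 0.219, 0.001, -0.001]
contact_force: [0.5, -1.0, 0.1]
grip_width: 0.0852
grasp_force: 0.0
```

View pics/w1.png

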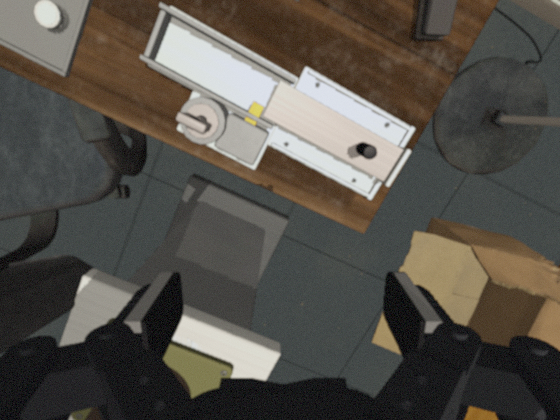

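The wrist view shows the rack from above: knob near (366,151), key bow near (193,120), lock about (203,118), end plate at right (400,165), bolt yellow at (257,110). I enlarge it to read the corners.

```bash
python3 -c "
from h import *
crop('w1',135,0,290,205,2.75,'c2')"
```

```text
(no output)
```

View pics/c2.png

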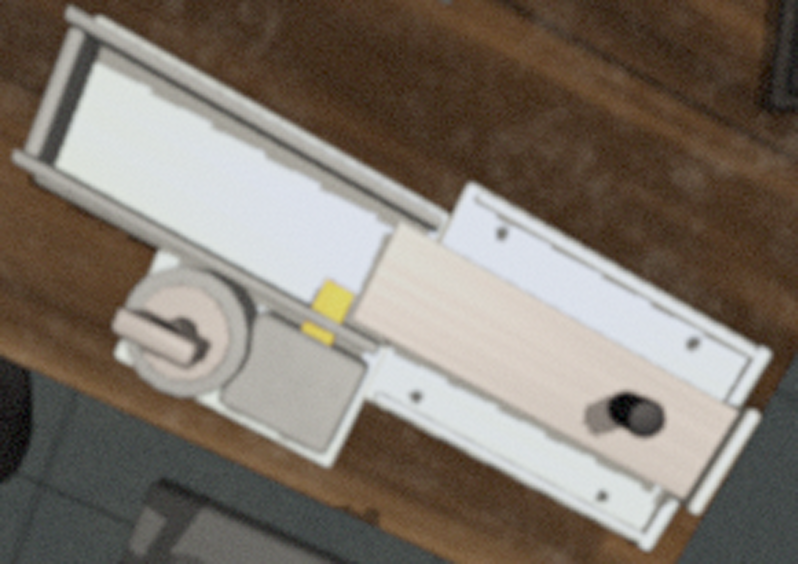

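```bash
python3 - <<'E'
from h import *
from scipy.optimize import least_squares
c,_=load("w1")
o=np.array([135,0])
pts=[((187,331),(-.058,.078,.056)),((70,8),(.031,.171,.041)),((15,155),(-.031,.171,.041)),((725,462),(0,-.150,.042)),((768,350),(.052,-.153,.014)),((648,548),(-.052,-.153,.014)),((470,183),(.052,0,.014))]
def W(p,r): 
    cs,sn=np.cos(p[2]),np.sin(p[2]);return np.array([p[0]+cs*r[0]-sn*r[1],p[1]+sn*r[0]+cs*r[1],r[2]])
f=lambda p:np.ravel([ray(c,np.array(u)/2.75+o,r[2])[:2]-W(p,r)[:2] for u,r in pts])
s=least_squares(f,[.45,0,0],loss="soft_l1",f_scale=.003)
print("rack",s.x.round(4));print((f(s.x).reshape(-1,2)*1000).round(1))
p=s.x;np.save("rack.npy",p)
for n,u,z in [("knobtop",(647,417),.08),("bowtop",(157,335),.102),("b1",(118,322),.102),("b2",(196,350),.102)]:
    X=ray(c,np.array(u)/2.75+o,z);d=X[:2]-p[:2];cs,sn=np.cos(p[2]),np.sin(p[2])
    print(n,X.round(4),"rack:",np.round([cs*d[0]+sn*d[1],-sn*d[0]+cs*d[1]],4))
for r in [(-.058,.078,.056),(0,-.075,.008),(0,-.135,.07),(0,.005,.07)]: print(r,W(p,r).round(4))
E
```

```text
rack [ 0.4872 -0.0107 -0.0439]
[[ 1.  -1. ]
 [-1.4 -2.8]
 [ 2.1 -3. ]
 [-0.1 -0.4]
 [-0.1  3. ]
 [ 0.4  1.7]
 [-1.7  2.4]]
knobtop [ 0.4831 -0.1099  0.08  ] rack: [ 0.0002 -0.0993]
bowtop [0.4336 0.0693 0.102 ] rack: [-0.0571  0.0776]
b1 [0.4319 0.0835 0.102 ] rack: [-0.0594  0.0917]
b2 [0.4347 0.0548 0.102 ] rack: [-0.0553  0.0631]
(-0.058, 0.078, 0.056) [0.4327 0.0698 0.056 ]
(0, -0.075, 0.008) [ 0.4839 -0.0856  0.008 ]
(0, -0.135, 0.07) [ 0.4813 -0.1455  0.07  ]
(0, 0.005, 0.07) [ 0.4874 -0.0057  0.07  ]
```

```bash
python3 -m jog '[[0,0,0,0,0,-0.123,0],[0,0,0,0,0,-0.123,0],[0,0,0,0,0,-0.123,0],[0,0,0,0,0,-0.123,0],[0,0,0,0,0,-0.123,0],[0,0,0,0,0,-0.123,0],[0,0,0,0,0,-0.123,0],[0,0,0,0,0,-0.123,0],[0,0,0,0,0,-0.123,0],[0,0,0,0,0,-0.123,0]]'
python3 -m jog '[[13,3,14,0,0,0,-0.3],[13,3,14,0,0,0,-0.3],[13,3,14,0,0,0,-0.3],[13,3,14,0,0,0,-0.3],[13,3,14,0,0,0,-0.3],[13,3,14,0,0,0,-0.3],[13,3,14,0,0,0,-0.3],[13,3,14,0,0,0,-0.3],[0,0,0,0,0,0,-0.3],[0,0,0,0,0,0,-0.3]]'
python3 - <<'E'
from h import *
c,_=snap('wrist','w2')
crop('w2',130,80,300,225,2.6,'c3')
k=np.array([.4332,.0696,.102]);print(proj(c,k),bot.state()["ee_pos"],R.from_quat(bot.state()["tcp_rot"]).as_matrix().round(3).tolist())
E
```

```text
clock: 2.7
ee_pos: [0.4168, -0.0415, 0.3148]
tcp_rot: [0.671, 0.742, -0.0, -0.0]
contact_force: [0.1, -0.4, 0.2]
grip_width: 0.0425
grasp_force: 0.0
clock: 3.53
ee_pos: [0.4304, 0.0648, 0.2022]
tcp_rot: [0.672, 0.74, -0.001, -0.001]
contact_force: [-0.1, 0.0, 0.8]
grip_width: 0.03
grasp_force: 0.0
[289.55808034 208.09041657] [0.43107278 0.06460521 0.20336044] [[-0.095, 0.995, -0.0], [0.995, 0.095, -0.001], [-0.001, -0.001, -1.0]]
```

View pics/c3.png

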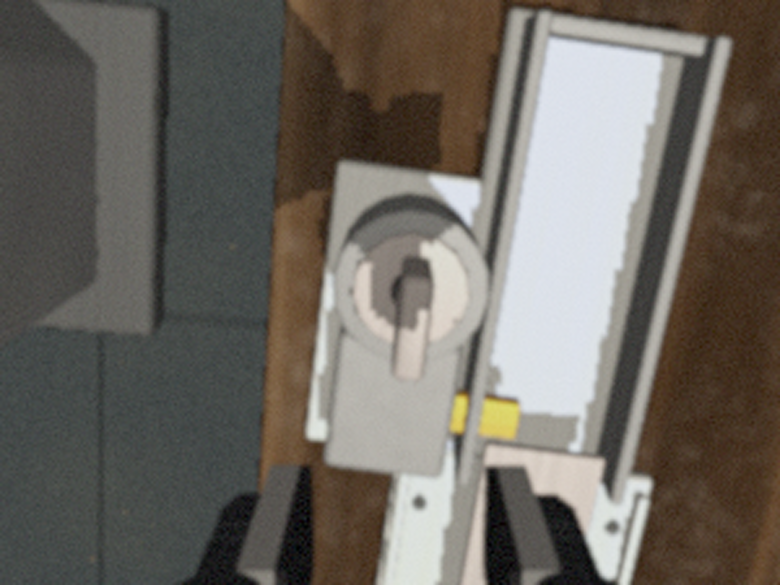

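The key bow in the crop runs from (413,275) to (406,378), on the lock axis within about 1 mm. It is turned about 0.1 rad clockwise from the tool. Descending to grip it.

```bash
python3 -m jog '[[1,0,15,0,0,0.05,-0.3],[1,1,15,0,0,0,-0.3],[1,0,15,0,0,0,-0.3],[1,1,15,0,0,0,-0.3],[1,0,15,0,0,0,-0.3],[0.5,0,15,0,0,0,-0.3],[0,0,15,0,0,0,-0.3],[0,0,13,0,0,0,-0.3],[0,0,6,0,0,0,-0.3],[0,0,0,0,0,0,-0.3]]'
python3 -m jog '[[0,0,0,0,0,0,-0.4],[0,0,0,0,0,0,-0.6],[0,0,0,0,0,0,-0.8],[0,0,0,0,0,0,-1],[0,0,0,0,0,0,-1],[0,0,0,0,0,0,-1],[0,0,0,0,0,0,-1],[0,0,0,0,0,0,-1],[0,0,0,0,0,0,-1],[0,0,0,0,0,0,-1]]' 40
python3 -m jog '[[0,0,0.5,0,0,0,-1],[0,0,0.5,0,0,0,-1],[0,0,0,0,0,0,-1],[0,0,0,0,0,0,-1],[0,0,0,0,0,0,-1],[0,0,0,0,0,0,-1],[0,0,0,0,0,0,-1],[0,0,0,0,0,0,-1],[0,0,0,0,0,0,-1],[0,0,0,0,0,0,-1]]' 40
```

```text
clock: 4.42
ee_pos: [0.4324, 0.0702, 0.0788]
tcp_rot: [0.691, 0.723, -0.001, -0.0]
contact_force: [-0.5, -0.4, -0.1]
grip_width: 0.0297
grasp_force: 0.0
clock: 5.25
ee_pos: [0.4339, 0.0711, 0.0807]
tcp_rot: [0.691, 0.723, 0.001, 0.001]
contact_force: [-0.9, -0.8, 6.5]
grip_width: 0.0086
grasp_force: 40.6
clock: 6.08
ee_pos: [0.4341, 0.0711, 0.0806]
tcp_rot: [0.691, 0.723, 0.001, 0.001]
contact_force: [-2.7, -0.9, 10.9]
grip_width: 0.0083
grasp_force: 41.6
```

```bash
python3 -m jog '[[0,0,-0.7,0,0,0,-1],[0,0,-0.7,0,0,0,-1],[0,0,0,0,0,0,-1],[0,0,0,0,0,-0.05,-1],[0,0,0,0,0,-0.05,-1],[0,0,0,0,0,-0.05,-1],[0,0,0,0,0,-0.05,-1],[0,0,0,0,0,-0.05,-1],[0,0,0,0,0,-0.05,-1],[0,0,0,0,0,0,-1]]'
python3 -m jog '[[0,0,0,0,0,-0.05,-1],[0,0,0,0,0,-0.05,-1],[0,0,0,0,0,-0.05,-1],[0,0,0,0,0,0,-1],[0,0,0,0,0,-0.05,-1],[0,0,0,0,0,-0.05,-1],[0,0,0,0,0,0,-1],[0,0,0,0,0,-0.05,-1],[0,0,0,0,0,-0.05,-1],[0,0,0,0,0,0,-1]]'
```

```text
clock: 6.92
ee_pos: [0.4337, 0.0713, 0.0807]
tcp_rot: [0.574, 0.819, 0.001, 0.001]
contact_force: [0.2, -0.5, 5.5]
grip_width: 0.0088
grasp_force: 40.7
clock: 7.75
ee_pos: [0.4335, 0.0713, 0.0804]
tcp_rot: [0.423, 0.906, 0.001, 0.001]
contact_force: [0.3, -0.1, 6.1]
grip_width: 0.0081
grasp_force: 40.6
```

```bash
python3 -m jog '[[0,0,0,0,0,-0.05,-1],[0,0,0,0,0,-0.05,-1],[0,0,0,0,0,0,-1],[0,0,0,0,0,-0.05,-1],[0,0,0,0,0,-0.05,-1],[0,0,0,0,0,0,-1],[0,0,0,0,0,-0.05,-1],[0,0,0,0,0,-0.05,-1],[0,0,0,0,0,0,-1],[0,0,0,0,0,0,-1]]'
```

```text
clock: 8.58
ee_pos: [0.4328, 0.0712, 0.0793]
tcp_rot: [0.285, 0.959, 0.0, 0.0]
contact_force: [3.3, 0.1, -1.5]
grip_width: 0.0085
grasp_force: 39.5
```

```bash
python3 -m jog '[[0,0,0.5,0,0,0,-1],[0,0,0.5,0,0,0,-1],[0,0,0.5,0,0,0,-1],[0,0,0.5,0,0,0,-1],[0,0,0.5,0,0,0,-1],[0,0,0.5,0,0,0,-1],[0,0,0,0,0,0,-1],[0,0,0,0,0,0,-1],[0,0,0,0,0,0,-1],[0,0,0,0,0,0,-1]]';python3 -c "
from station import bot
s=bot.state();print(s['moment'],s['ee_pos'])"
```

```text
clock: 9.42
ee_pos: [0.4329, 0.0711, 0.0767]
tcp_rot: [0.283, 0.959, 0.0, 0.0]
contact_force: [2.6, -0.5, -0.6]
grip_width: 0.0083
grasp_force: 39.8
[-0.02310411 -0.58269912 -0.06926982] [0.43289544 0.07109926 0.07674832]
```

```bash
python3 -m jog '[[0,0,1,0,0,0,-1],[0,0,1,0,0,0,-1],[0,0,1,0,0,0,-1],[0,0,1,0,0,0,-1],[0,0,0.5,0,0,0,-1],[0,0,0.5,0,0,0,-1],[0,0,0.5,0,0,0,-1],[0,0,0,0,0,0,-1],[0,0,0,0,0,0,-1],[0,0,0,0,0,0,-1]]';python3 -c "
from station import bot
s=bot.state();print(s['moment'],s['ee_pos'])"
```

```text
clock: 10.25
ee_pos: [0.4331, 0.0711, 0.0717]
tcp_rot: [0.283, 0.959, 0.0, 0.0]
contact_force: [1.7, 0.3, 4.5]
grip_width: 0.0084
grasp_force: 40.5
[-0.01633742 -0.35938437 -0.062365  ] [0.43311589 0.07112117 0.07169435]
```

```bash
python3 -m jog '[[0,0,-0.7,0,0,-0.06,-1],[0,0,0,0,0,-0.06,-1],[0,0,0,0,0,-0.06,-1],[0,0,0,0,0,-0.06,-1],[0,0,0,0,0,-0.06,-1],[0,0,0,0,0,-0.06,-1],[0,0,0,0,0,-0.06,-1],[0,0,0,0,0,-0.06,-1],[0,0,0,0,0,-0.06,-1],[0,0,0,0,0,0,-1]]' 60;python3 -c "
from station import bot
s=bot.state();print(s['moment'],s['ee_pos'])"
python3 -m jog '[[0,0,0,0,0,-0.04,-1],[0,0,0,0,0,-0.04,-1],[0,0,0,0,0,-0.04,-1],[0,0,0,0,0,-0.04,-1],[0,0,0,0,0,-0.04,-1],[0,0,0,0,0,0,-1],[0,0,0,0,0,0,-1],[0,0,0,0,0,0,-1],[0,0,0,0,0,0,-1],[0,0,0,0,0,0,-1]]' 60;python3 -c "
from station import bot
s=bot.state();print(s['moment'],s['ee_pos'])"
```

```text
clock: 11.08
ee_pos: [0.4335, 0.0713, 0.0719]
tcp_rot: [0.017, 1.0, 0.0, 0.001]
contact_force: [4.8, 0.1, 0.7]
grip_width: 0.0078
grasp_force: 60.2
[ 0.10904115 -1.06593519 -0.14805974] [0.43352235 0.07131455 0.07185131]
clock: 11.92
ee_pos: [0.4336, 0.0714, 0.0719]
tcp_rot: [-0.082, 0.997, 0.0, 0.001]
contact_force: [5.7, 1.4, -0.8]
grip_width: 0.0079
grasp_force: 60.1
[ 0.26270698 -1.17281842 -0.06769419] [0.43357499 0.07141203 0.07185618]
```

```bash
python3 -m jog '[[0,0,0,0,0,-0.04,-1],[0,0,0,0,0,-0.04,-1],[0,0,0,0,0,-0.04,-1],[0,0,0,0,0,-0.04,-1],[0,0,0,0,0,-0.04,-1],[0,0,0,0,0,-0.02,-1],[0,0,0,0,0,0,-1],[0,0,0,0,0,0,-1],[0,0,0,0,0,0,-1],[0,0,0,0,0,0,-1]]' 60;python3 - <<'E'
from h import *
s=bot.state();print(s['moment'],s['joints'])
c,_=snap('wrist','w3')
p=np.load("rack.npy");cs,sn=np.cos(p[2]),np.sin(p[2])
print(proj(c,[p[0]-cs*.025-sn*.025,p[1]-sn*.025+cs*.025,.04]))
E
```

```text
clock: 12.75
ee_pos: [0.4336, 0.0716, 0.0719]
tcp_rot: [-0.191, 0.982, 0.0, 0.001]
contact_force: [5.7, 1.2, 0.1]
grip_width: 0.0077
grasp_force: 60.1
[ 0.40526072 -1.17782006 -0.09708883] [ 4.05260374e-02 -1.86946498e-01  2.25237868e+00  1.41479346e-03
  1.07339623e+00 -1.91541951e+00]
[165.68006155 267.87189667]
```

View pics/w3.png

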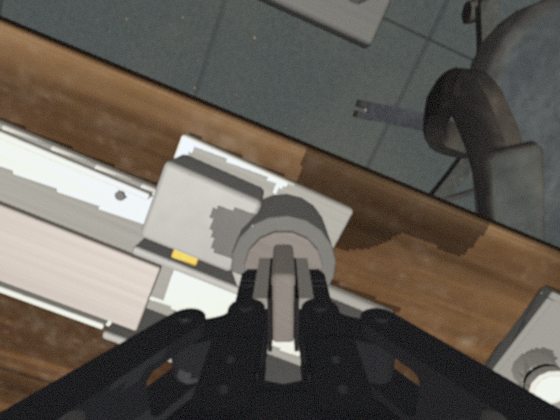

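The wrist view shows the brass bolt gone from inside the guide. Only a bit remains at (185,257), between the box and the wall. I turn a little further to feel for the stop.

```bash
python3 -m jog '[[0,0,0,0,0,-0.03,-1],[0,0,0,0,0,-0.03,-1],[0,0,0,0,0,-0.03,-1],[0,0,0,0,0,0,-1],[0,0,0,0,0,0,-1],[0,0,0,0,0,0,-1],[0,0,0,0,0,0,-1],[0,0,0,0,0,0,-1],[0,0,0,0,0,0,-1],[0,0,0,0,0,0,-1]]' 60;python3 - <<'E'
from h import *
s=bot.state();print(s['moment'],s['joints'][5])
E
```

```text
clock: 13.63
ee_pos: [0.4336, 0.0716, 0.0719]
tcp_rot: [-0.234, 0.972, 0.001, 0.002]
contact_force: [5.3, 1.8, -0.6]
grip_width: 0.0078
grasp_force: 63.2
[ 0.27337842 -1.18359205 -0.86986802] -2.003479454813377
```

The moment of 0.87 N m means the stop is reached and the bolt is fully drawn (tool yaw about 3.6). Release, rise and turn toward the knob.

```bash
python3 -m jog '[[0,0,0,0,0,0.03,-1],[0,0,0,0,0,0,-1],[0,0,0,0,0,0,-0.7],[0,0,0,0,0,0,-0.5],[0,0,0,0,0,0,-0.4],[0,0,0,0,0,0,-0.4],[0,0,-15,0,0,0,-0.4],[0,0,-25,0,0,0,-0.4],[0,0,-25,0,0,0,-0.4],[0,0,-20,0,0,0,-0.4]]' 60
python3 -m jog '[[0,0,0,0,0,0.1,-0.1],[0,0,0,0,0,0.1,-0.1],[0,0,0,0,0,0.1,-0.1],[0,0,0,0,0,0.1,-0.1],[0,0,0,0,0,0.09,-0.1],[-7,-30,0,0,0,0,-0.1],[-7,-30,0,0,0,0,-0.1],[-7,-30,0,0,0,0,-0.1],[-7,-30,0,0,0,0,-0.1],[-7,-30,0,0,0,0,-0.1]]'
python3 - <<'E'
from h import *
s=bot.state();Rt=R.from_quat(s['tcp_rot']).as_matrix()
print(s['ee_pos'],Rt[:2,:2], Rt.T@(np.array([.4831,-.1099,.059])-s['ee_pos'])*1000)
c,_=snap('wrist','w4')
print(proj(c,[.4831,-.1099,.08]))
crop('w4',130,100,300,225,2.0,'c4')
E
```

```text
clock: 14.47
ee_pos: [0.4326, 0.0711, 0.1582]
tcp_rot: [-0.221, 0.975, -0.0, -0.0]
contact_force: [0.3, 0.0, 0.4]
grip_width: 0.0254
grasp_force: 0.0
clock: 15.3
ee_pos: [0.4606, -0.0815, 0.1566]
tcp_rot: [0.022, 1.0, 0.0, -0.0]
contact_force: [0.4, -0.3, 0.4]
grip_width: 0.0385
grasp_force: 0.0
[ 0.46059098 -0.08153902  0.15658268] [[-0.99901174  0.04443707]
 [ 0.04443684  0.99901216]] [-23.83996554 -27.35473993  97.55385961]
[243.85772736 261.27379053]
```

View pics/c4.png

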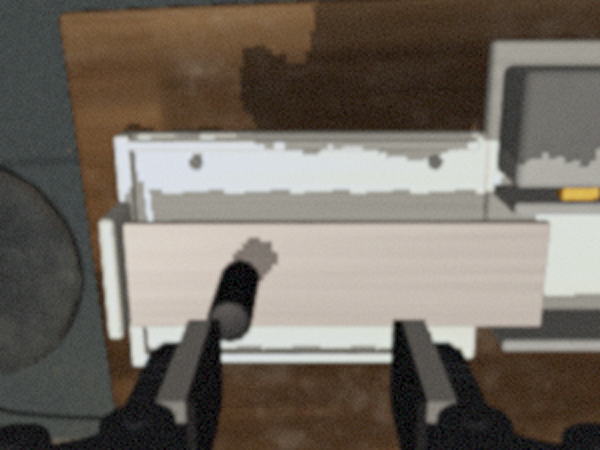

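Knob top is at px (245.5,261) against (244,261) predicted, so it agrees to 1 mm. Descend and grip.

```bash
python3 -m jog '[[-12,-13,0,0,0,0,-0.1],[-12,-13.5,0,0,0,0,-0.1],[0,0,12,0,0,0,-0.1],[0,0,17,0,0,0,-0.1],[0,0,17,0,0,0,-0.1],[0,0,17,0,0,0,-0.1],[0,0,17,0,0,0,-0.1],[0,0,12,0,0,0,-0.1],[0,0,5,0,0,0,-0.1],[0,0,0,0,0,0,-0.1]]' 40
python3 -m jog '[[0,0,0,0,0,0,-0.3],[0,0,0,0,0,0,-0.6],[0,0,0,0,0,0,-0.8],[0,0,0,0,0,0,-0.8],[0,0,0,0,0,0,-0.8],[0,0,0,0,0,0,-0.8],[0,0,0,0,0,0,-0.8],[0,0,0,0,0,0,-0.8],[0,0,0,0,0,0,-0.8],[0,0,0,0,0,0,-0.8]]' 30
python3 -m jog '[[0,4,0,0,0,0,-0.8],[0,8,0,0,0,0,-0.8],[0,8,0,0,0,0,-0.8],[0,8,0,0,0,0,-0.8],[0,8,0,0,0,0,-0.8],[0,8,0,0,0,0,-0.8],[0,8,0,0,0,0,-0.8],[0,8,0,0,0,0,-0.8],[0,8,0,0,0,0,-0.8],[0,0,0,0,0,0,-0.8]]' 30
```

```text
clock: 16.18
ee_pos: [0.4823, -0.107, 0.058]
tcp_rot: [0.022, 1.0, 0.001, -0.002]
contact_force: [0.2, 0.4, 1.2]
grip_width: 0.0385
grasp_force: 0.0
clock: 17.02
ee_pos: [0.4846, -0.108, 0.061]
tcp_rot: [0.022, 1.0, -0.0, 0.001]
contact_force: [-0.8, 0.6, 5.3]
grip_width: 0.0149
grasp_force: 30.5
clock: 17.85
ee_pos: [0.4876, -0.0392, 0.061]
tcp_rot: [0.022, 1.0, 0.0, 0.001]
contact_force: [-0.8, 0.6, 7.1]
grip_width: 0.0147
grasp_force: 30.6
```

```bash
python3 -m jog '[[0,8,-1,0,0,0,-0.8],[0,8,0,0,0,0,-0.8],[0,8,0,0,0,0,-0.8],[0,8,0,0,0,0,-0.8],[0,8,0,0,0,0,-0.8],[0,8,0,0,0,0,-0.8],[0,8,0,0,0,0,-0.8],[0,8,0,0,0,0,-0.8],[0,3,0,0,0,0,-0.8],[0,0,0,0,0,0,-0.8]]' 30
python3 -m jog '[[0,1,0,0,0,0,-0.8],[0,1,0,0,0,0,-0.8],[0,1,0,0,0,0,-0.8],[0,0,0,0,0,0,-0.8],[0,0,0,0,0,0,-0.8],[0,0,0,0,0,0,-0.8],[0,0,0,0,0,0,-0.8],[0,0,0,0,0,0,-0.8],[0,0,0,0,0,0,-0.8],[0,0,0,0,0,0,-0.8]]' 30
```

```text
clock: 18.68
ee_pos: [0.4904, 0.0281, 0.0611]
tcp_rot: [0.022, 1.0, 0.0, 0.001]
contact_force: [4.6, 0.8, 0.6]
grip_width: 0.0149
grasp_force: 30.0
clock: 19.52
ee_pos: [0.4904, 0.0299, 0.0612]
tcp_rot: [0.023, 1.0, 0.0, 0.0]
contact_force: [5.0, -0.3, 0.7]
grip_width: 0.015
grasp_force: 30.0
```

```bash
python3 -m jog '[[0,1,0,0,0,0,-0.8],[0,1,0,0,0,0,-0.8],[0,1,0,0,0,0,-0.8],[0,1,0,0,0,0,-0.8],[0,0,0,0,0,0,-0.8],[0,0,0,0,0,0,-0.8],[0,0,0,0,0,0,-0.8],[0,0,0,0,0,0,-0.8],[0,0,0,0,0,0,-0.8],[0,0,0,0,0,0,-0.8]]' 30
```

```text
clock: 20.35
ee_pos: [0.4905, 0.0314, 0.0612]
tcp_rot: [0.022, 1.0, -0.003, 0.0]
contact_force: [3.3, -11.8, 1.9]
grip_width: 0.0152
grasp_force: 30.4
```

The stop is felt (-12 N), so the bar is fully open. Release, rise and look at the tray.

```bash
python3 -m jog '[[0,-1,0,0,0,0,-0.8],[0,-1.5,0,0,0,0,-0.6],[0,0,0,0,0,0,-0.3],[0,0,0,0,0,0,-0.3],[0,0,0,0,0,0,-0.3],[0,0,-15,0,0,0,-0.3],[0,0,-30,0,0,0,-0.3],[0,0,-35,0,0,0,-0.3],[0,0,-35,0,0,0,-0.3],[0,0,-35,0,0,0,-0.3]]'
python3 -m jog '[[0,30,-4,0,0,0.12,0],[0,30,-4,0,0,0.12,0],[0,30,-4,0,0,0.12,0],[-5,30,-4,0,0,0.12,0],[-10,30,-4,0,0,0.12,0],[-15,25,-4,0,0,0.12,0],[-20,20,-4,0,0,0.12,0],[0,0,0,0,0,0.12,0],[0,0,0,0,0,0.12,0],[0,0,0,0,0,0.12,0]]'
python3 - <<'E'
from h import *
s=bot.state();Rt=R.from_quat(s['tcp_rot']).as_matrix()
print(s['ee_pos'],Rt[:2,:2],s['joints'])
c,_=snap('wrist','w5')
for X in [(.515,.376,.023),(.466,.368,.023),(.462,.275,.023)]: print(proj(c,X))
E
```

```text
clock: 21.18
ee_pos: [0.4891, 0.0319, 0.2118]
tcp_rot: [0.022, 1.0, 0.0, -0.001]
contact_force: [1.5, 0.2, -1.0]
grip_width: 0.0299
grasp_force: 0.0
clock: 22.02
ee_pos: [0.5999, 0.1784, 0.2378]
tcp_rot: [0.585, 0.811, -0.001, -0.001]
contact_force: [0.0, -0.7, -0.2]
grip_width: 0.0429
grasp_force: 0.0
[0.59993378 0.17837654 0.23783418] [[-0.31509864  0.94905534]
 [ 0.94905877  0.31509899]] [ 2.03153601e-01  7.39447591e-02  1.70643725e+00  2.52768265e-04
  1.36382347e+00 -1.17460009e-01]
[263.52821945 -64.30028518]
[205.69021134 -75.1132487 ]
[176.16967738  38.00829673]
```

View pics/w5.png

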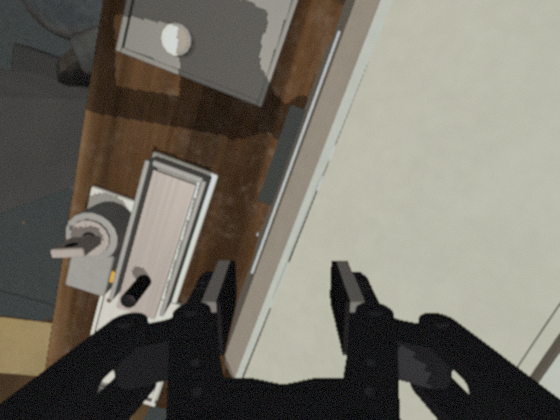

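The view has cell C at (176,39), as predicted, but I drifted over the analyser. I go back over the tray and finish the turn.

```bash
python3 -m jog '[[3,-20,-10,0,0,0,0],[12,-20,-10,0,0,0,0],[23,-20,0,0,0,0,0],[23,-20,0,0,0,0,0],[23,-20,0,0,0,0,0],[23,-4,0,0,0,0,0],[24,0,0,0,0,0.12,0],[0,0,0,0,0,0.12,0],[0,0,0,0,0,0.13,0],[0,0,0,0,0,0,0]]'
python3 - <<'E'
from h import *
s=bot.state();Rt=R.from_quat(s['tcp_rot']).as_matrix()
print(s['ee_pos'],Rt[:2,:2],s['joints'])
c,_=snap('wrist','w6')
for X in [(.515,.376,.023),(.466,.368,.023),(.462,.275,.023)]: print(proj(c,X))
E
```

```text
clock: 22.9
ee_pos: [0.4588, 0.2692, 0.2585]
tcp_rot: [0.72, 0.694, -0.001, -0.0]
contact_force: [0.1, -0.4, 0.1]
grip_width: 0.0427
grasp_force: 0.0
[0.45880064 0.26923159 0.25853226] [[ 0.03739548  0.99929995]
 [ 0.99930047 -0.03739587]] [ 4.29669873e-01 -1.50413212e-01  1.88944383e+00  1.38113631e-04
  1.40369428e+00  4.67051234e-01]
[336.2401953   69.93321749]
[287.62285615  80.48676021]
[286.9000068  171.74995961]
```

View pics/w6.png

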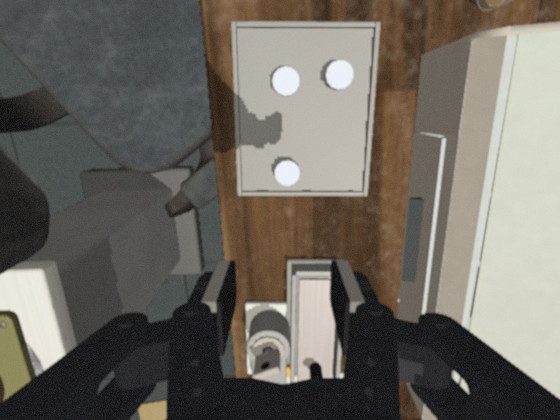

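Three bright cell tops are in the tray: (340,74), (286,80), (287,172). There is no fourth cell, and the tray and rack are where expected. Compute their positions from blobs.

```bash
cat >> h.py <<'E'
def go(X,yaw=None):
    """tool-frame shift (mm) to TCP X, and turn about tool z to bring tool x to yaw"""
    s=bot.state();Rt=R.from_quat(s["tcp_rot"]).as_matrix()
    y0=np.arctan2(Rt[1,0],Rt[0,0]);out=(Rt.T@(np.array(X)-s["ee_pos"])*1000).round(1)
    return out,None if yaw is None else round(-((yaw-y0+np.pi)%(2*np.pi)-np.pi),3)
def blobs(c,im,roi,z,th=215,amin=100):
    x,y,w,h=roi;g=cv2.cvtColor(im,cv2.COLOR_RGB2GRAY)[y:y+h,x:x+w]
    n,_,st,ce=cv2.connectedComponentsWithStats((g>th).astype(np.uint8))
    return [(ce[i]+[x,y],st[i,2:5].tolist(),ray(c,ce[i]+[x,y],z).round(4)) for i in range(1,n) if st[i,4]>amin]
E
python3 - <<'E'
from h import *
c,im=load('w6')
print(im[172,287],im[150,300],im[130,330])
for b in blobs(c,im,(240,28,128,160),.023): print(b)
for uv in [(233,22),(379,22),(239,194),(368,194)]: print("tray",ray(c,uv,.009).round(3))
E
```

```text
[236 241 250] [187 184 175] [188 185 175]
(array([339.49243697,  74.07731092]), [27, 29, 595], array([0.5183, 0.372 , 0.023 ]))
(array([285.69018933,  80.58864028]), [26, 28, 581], array([0.464, 0.368, 0.023]))
(array([286.77919321, 173.04246285]), [25, 25, 471], array([0.4618, 0.2736, 0.023 ]))
tray [0.413 0.426 0.009]
tray [0.56  0.42  0.009]
tray [0.406 0.249 0.009]
tray [0.555 0.243 0.009]
```

```bash
python3 -m jog '[[4.5,2.5,24,0,0,0,0],[0,0,28,0,0,0,0],[0,0,28,0,0,0,0],[0,0,28,0,0,0,0],[0,0,28,0,0,0,0],[0,0,28,0,0,0,0],[0,0,28,0,0,0,0],[0,0,24,0,0,0,0],[0,0,16,0,0,0,0],[0,0,0,0,0,0,0]]'
python3 -c "
from h import *
print(go((.4618,.2738,.014)))"
```

```text
clock: 23.78
ee_pos: [0.4591, 0.2713, 0.0224]
tcp_rot: [0.72, 0.694, -0.004, -0.002]
contact_force: [0.3, 0.1, -0.2]
grip_width: 0.0428
grasp_force: 0.0
(array([2.6, 2.7, 8.4]), None)
```

```bash
python3 -m jog '[[0,0,0,0,0,0,0],[0,0,0,0,0,0,0],[0,0,0,0,0,0,0],[0,0,0,0,0,0,0],[0,0,0,0,0,0,0],[0,0,0,0,0,0,0],[0,0,0,0,0,0,0],[0,0,0,0,0,0,0],[0,0,0,0,0,0,0],[0,0,0,0,0,0,0]]'
python3 -c "
from h import *
print(go((.4618,.2738,.014)))"
```

```text
clock: 24.62
ee_pos: [0.4623, 0.2732, 0.0269]
tcp_rot: [0.721, 0.693, -0.0, -0.0]
contact_force: [-0.7, -0.6, -1.0]
grip_width: 0.0428
grasp_force: 0.0
(array([ 0.6, -0.5, 12.9]), None)
```

Settled on target. Descend 13 mm, grip, and lift.

```bash
python3 -m jog '[[0.5,-0.5,6,0,0,0,0],[0,0,6,0,0,0,0],[0,0,0,0,0,0,0],[0,0,0,0,0,0,-0.2],[0,0,0,0,0,0,-0.5],[0,0,0,0,0,0,-0.6],[0,0,0,0,0,0,-0.6],[0,0,0,0,0,0,-0.6],[0,0,0,0,0,0,-0.6],[0,0,0,0,0,0,-0.6]]' 30
python3 -m jog '[[0,0,-5,0,0,0,-0.6],[0,0,-15,0,0,0,-0.6],[0,0,-20,0,0,0,-0.6],[0,0,-25,0,0,0,-0.6],[0,0,-25,0,0,0,-0.6],[0,0,-15,0,0,0,-0.6],[0,0,-15,0,0,0,-0.6],[0,0,0,0,0,0,-0.6],[0,0,0,0,0,0,-0.6],[0,0,0,0,0,0,-0.6]]' 30
python3 - <<'E'
from h import *
p=np.load("rack.npy")
def W(r): return p[0]+np.cos(p[2])*r[0]-np.sin(p[2])*r[1],p[1]+np.sin(p[2])*r[0]+np.cos(p[2])*r[1]
for y in(-.107,-.075,-.043): print(W((0,y)))
print(go((*W((0,-.107)),.13),np.pi/2+p[2]))
E
```

```text
clock: 25.45
ee_pos: [0.4619, 0.2737, 0.015]
tcp_rot: [0.721, 0.693, 0.0, 0.0]
contact_force: [-0.8, -0.7, -1.3]
grip_width: 0.0265
grasp_force: 29.5
clock: 26.28
ee_pos: [0.4613, 0.2734, 0.134]
tcp_rot: [0.721, 0.693, -0.001, -0.0]
contact_force: [-0.4, 0.2, -0.5]
grip_width: 0.0268
grasp_force: 29.6
(np.float64(0.48252390641084925), np.float64(-0.11755048335647125))
(np.float64(0.4839285494954136), np.float64(-0.08558132669250863))
(np.float64(0.4853331925799779), np.float64(-0.05361217002854601))
(array([-389.8,   36.4,    4.2]), np.float64(0.005))
```

```bash
python3 -m jog '[[-20,2,0,0,0,0,-0.6],[-35,3.5,0,0,0,0,-0.6],[-40,3.5,0,0,0,0,-0.6],[-40,3.5,0,0,0,0,-0.6],[-40,3.5,0,0,0,0,-0.6],[-40,3.5,0,0,0,0,-0.6],[-40,3.5,0,0,0,0,-0.6],[-40,3.5,0,0,0,0,-0.6],[-40,3.5,0,0,0,0,-0.6],[-35,3,0,0,0,0,-0.6]]'
python3 -m jog '[[-20,3.5,0,0,0,0,-0.6],[0,0,20,0,0,0,-0.6],[0,0,25,0,0,0,-0.6],[0,0,25,0,0,0,-0.6],[0,0,15,0,0,0,-0.6],[0,0,0,0,0,0,-0.6],[0,0,0,0,0,0,-0.6],[0,0,0,0,0,0,-0.6],[0,0,0,0,0,0,-0.6],[0,0,0,0,0,0,-0.6]]'
python3 -c "
from h import *
print(go((.483,-.1176,.0205),1.527))"
```

```text
clock: 27.12
ee_pos: [0.4791, -0.0994, 0.1332]
tcp_rot: [0.721, 0.693, -0.001, -0.001]
contact_force: [-0.0, -0.4, -0.8]
grip_width: 0.027
grasp_force: 29.6
clock: 27.95
ee_pos: [0.4842, -0.1177, 0.0514]
tcp_rot: [0.721, 0.693, 0.001, 0.001]
contact_force: [0.2, 0.0, -0.3]
grip_width: 0.0268
grasp_force: 29.7
(array([ 0.1, -1.3, 30.9]), np.float64(0.005))
```

```bash
python3 -m jog '[[0,-1,15,0,0,0,-0.6],[0,0,10,0,0,0,-0.6],[0,0,3,0,0,0,-0.6],[0,0,1.5,0,0,0,-0.6],[0,0,1,0,0,0,-0.6],[0,0,0.5,0,0,0,-0.6],[0,0,0,0,0,0,-0.6],[0,0,0,0,0,0,-0.6],[0,0,0,0,0,0,-0.6],[0,0,0,0,0,0,-0.6]]'
```

```text
clock: 28.78
ee_pos: [0.4826, -0.1176, 0.0195]
tcp_rot: [0.721, 0.693, 0.0, 0.0]
contact_force: [-0.5, 1.2, 4.3]
grip_width: 0.0267
grasp_force: 30.1
```

Contact at the expected height (4 N). Release, rise and return to the tray.

```bash
python3 -m jog '[[0,0,-0.7,0,0,0,-0.6],[0,0,0,0,0,0,-0.4],[0,0,0,0,0,0,-0.2],[0,0,0,0,0,0,-0.1],[0,0,0,0,0,0,-0.1],[0,0,-15,0,0,0,-0.1],[0,0,-30,0,0,0,-0.1],[0,0,-35,0,0,0,-0.1],[0,0,-35,0,0,0,0],[20,0,-35,0,0,0,0]]'
python3 -m jog '[[30,-1,-10,0,0,0,0],[40,-1,-10,0,0,0,0],[40,-1,-10,0,0,0,0],[40,-1,-10,0,0,0,0],[40,-1,-10,0,0,0,0],[40,-1,0,0,0,0,0],[40,-1,0,0,0,0,0],[35,-1,0,0,0,0,0],[0,0,0,0,0,0,0],[0,0,0,0,0,0,0]]'
python3 - <<'E'
from h import *
print(bot.state()["ee_pos"])
c,im=snap('wrist','w7')
a=[proj(c,X) for X in [(.42,.25,.009),(.55,.25,.009),(.42,.42,.009),(.55,.42,.009)]];print(np.round(a))
a=np.array(a);x0,y0=np.maximum(a.min(0),0).astype(int);x1,y1=a.max(0).astype(int)
for b in blobs(c,im,(x0,y0,x1-x0,y1-y0),.023): print(b)
X=proj(c,(.483,-.1176,.028));print("placed",X)
E
```

```text
clock: 29.62
ee_pos: [0.4827, -0.099, 0.1711]
tcp_rot: [0.722, 0.692, -0.0, 0.0]
contact_force: [0.2, -0.6, 0.2]
grip_width: 0.0429
grasp_force: 0.0
clock: 30.45
ee_pos: [0.4864, 0.2092, 0.2193]
tcp_rot: [0.72, 0.694, -0.0, 0.0]
contact_force: [0.4, -1.0, -0.7]
grip_width: 0.0429
grasp_force: 0.0
[0.48638373 0.20918047 0.21932341]
[[216. 144.]
 [347. 139.]
 [197. -59.]
 [351. -66.]]
(array([314.75409836,   5.13114754]), [31, 14, 305], array([0.518 , 0.3645, 0.023 ]))
(array([233.00132802,  67.13280212]), [30, 33, 753], array([0.4445, 0.3182, 0.023 ]))
placed [290.72226977 441.67248396]
```

Cell B has been knocked to (0.4445, 0.318); A is unmoved at (0.518, ~0.372). I turn the gripper so the fingers clear the tray rim.

```bash
python3 -m jog '[[0,0,0,0,0,-0.12,0],[0,0,0,0,0,-0.12,0],[0,0,0,0,0,-0.12,0],[0,0,0,0,0,-0.12,0],[0,0,0,0,0,-0.12,0],[0,0,0,0,0,-0.12,0],[0,0,0,0,0,-0.12,0],[0,0,0,0,0,-0.12,0],[0,0,0,0,0,-0.12,0],[0,0,0,0,0,-0.12,0]]'
python3 -c "
from h import *
print(go((.4445,.3184,.10)))"
```

```text
clock: 31.33
ee_pos: [0.487, 0.2059, 0.2195]
tcp_rot: [0.202, 0.979, -0.0, -0.0]
contact_force: [0.2, -0.1, 0.5]
grip_width: 0.0427
grasp_force: 0.0
(array([ 83.5,  86.6, 119.4]), None)
```

```bash
python3 -m jog '[[16,17,20,0,0,0,0],[17,17.5,25,0,0,0,0],[17,17.5,25,0,0,0,0],[17,17.5,25,0,0,0,0],[16,17,20,0,0,0,0],[0,0,4,0,0,0,0],[0,0,0,0,0,0,0],[0,0,0,0,0,0,0],[0,0,0,0,0,0,0],[0,0,0,0,0,0,0]]'
python3 - <<'E'
from h import *
print(go((.4445,.3184,.015)))
c,im=snap('wrist','w8')
q=proj(c,(.4445,.3184,.023));print(q)
for b in blobs(c,im,(int(q[0])-50,int(q[1])-50,100,100),.023): print(b)
E
```

```text
clock: 32.17
ee_pos: [0.4467, 0.3195, 0.1024]
tcp_rot: [0.204, 0.979, 0.001, 0.001]
contact_force: [-0.1, -0.0, -0.1]
grip_width: 0.0421
grasp_force: 0.0
(array([ 1.8, -2.1, 87.4]), None)
[281.7874063  223.33224727]
(array([281.12557781, 223.82742681]), [42, 40, 1298], array([0.4446, 0.3179, 0.023 ]))
```

```bash
python3 -m jog '[[1,-1.5,15,0,0,0,0],[0.5,-0.5,20,0,0,0,0],[0,0,20,0,0,0,0],[0,0,14,0,0,0,0],[0,0,8,0,0,0,0],[0,0,4,0,0,0,0],[0,0,0,0,0,0,0],[0,0,0,0,0,0,0],[0,0,5,0,0,0,0],[0,0,0,0,0,0,0]]'
python3 -m jog '[[0,0,0,0,0,0,0],[0,0,0,0,0,0,-0.2],[0,0,0,0,0,0,-0.4],[0,0,0,0,0,0,-0.6],[0,0,0,0,0,0,-0.6],[0,0,0,0,0,0,-0.6],[0,0,0,0,0,0,-0.6],[0,0,-5,0,0,0,-0.6],[0,0,-15,0,0,0,-0.6],[0,0,-15,0,0,0,-0.6]]' 30
python3 -m jog '[[0,0,-30,0,0,0.12,-0.6],[0,0,-30,0,0,0.12,-0.6],[0,0,-25,0,0,0.12,-0.6],[0,0,0,0,0,0.12,-0.6],[0,0,0,0,0,0.12,-0.6],[0,0,0,0,0,0.12,-0.6],[0,0,0,0,0,0.12,-0.6],[0,0,0,0,0,0.12,-0.6],[0,0,0,0,0,0.12,-0.6],[0,0,0,0,0,0.12,-0.6]]'
python3 -c "
from h import *
print(go((.4844,-.0857,.135),1.527))"
```

```text
clock: 33.05
ee_pos: [0.4433, 0.319, 0.015]
tcp_rot: [0.203, 0.979, 0.0, 0.0]
contact_force: [1.3, -0.4, 0.4]
grip_width: 0.0428
grasp_force: 0.0
clock: 33.88
ee_pos: [0.4418, 0.3181, 0.0487]
tcp_rot: [0.203, 0.979, -0.001, -0.001]
contact_force: [0.4, 0.3, -0.9]
grip_width: 0.0268
grasp_force: 29.6
clock: 34.72
ee_pos: [0.4425, 0.3186, 0.1341]
tcp_rot: [0.723, 0.691, -0.001, -0.0]
contact_force: [0.1, 0.3, -0.9]
grip_width: 0.0268
grasp_force: 29.7
(array([-402. ,   60. ,   -0.7]), np.float64(-0.001))
```

```bash
python3 -m jog '[[-20,6,0,0,0,0,-0.6],[-38,6,0,0,0,0,-0.6],[-40,6,0,0,0,0,-0.6],[-40,6,0,0,0,0,-0.6],[-40,6,0,0,0,0,-0.6],[-40,6,0,0,0,0,-0.6],[-40,6,0,0,0,0,-0.6],[-40,6,0,0,0,0,-0.6],[-40,6,0,0,0,0,-0.6],[-40,6,0,0,0,0,-0.6]]'
python3 -m jog '[[-22.5,0,0,0,0,0,-0.6],[0,0,20,0,0,0,-0.6],[0,0,25,0,0,0,-0.6],[0,0,25,0,0,0,-0.6],[0,0,15,0,0,0,-0.6],[0,0,0,0,0,0,-0.6],[0,0,0,0,0,0,-0.6],[0,0,0,0,0,0,-0.6],[0,0,0,0,0,0,-0.6],[0,0,0,0,0,0,-0.6]]'
python3 -c "
from h import *
print(go((.4844,-.0842,.0195),1.527))"
```

```text
clock: 35.55
ee_pos: [0.4876, -0.0631, 0.1344]
tcp_rot: [0.721, 0.693, -0.0, -0.0]
contact_force: [0.9, -0.2, -1.5]
grip_width: 0.0262
grasp_force: 29.6
clock: 36.38
ee_pos: [0.4885, -0.0839, 0.0512]
tcp_rot: [0.721, 0.693, 0.001, 0.001]
contact_force: [-0.1, -0.2, -0.6]
grip_width: 0.0266
grasp_force: 29.7
(array([-0.4, -4.2, 31.7]), np.float64(0.005))
```

```bash
python3 -m jog '[[0,-4,5,0,0,0,-0.6],[0,0,12,0,0,0,-0.6],[0,0,8,0,0,0,-0.6],[0,0,3,0,0,0,-0.6],[0,0,2,0,0,0,-0.6],[0,0,1,0,0,0,-0.6],[0,0,0.7,0,0,0,-0.6],[0,0,0,0,0,0,-0.6],[0,0,0,0,0,0,-0.6],[0,0,0,0,0,0,-0.6]]'
```

```text
clock: 37.22
ee_pos: [0.4826, -0.0833, 0.02]
tcp_rot: [0.721, 0.693, -0.001, -0.002]
contact_force: [-12.5, 3.4, 23.5]
grip_width: 0.0261
grasp_force: 32.0
```

```bash
python3 -m jog '[[0,0,-1,0,0,0,-0.6],[0,0,-1,0,0,0,-0.6],[0,0,0,0,0,0,-0.6],[0,0,0,0,0,0,-0.6],[0,0,0,0,0,0,-0.6],[0,0,0,0,0,0,-0.6],[0,0,0,0,0,0,-0.6],[0,0,0,0,0,0,-0.6],[0,0,0,0,0,0,-0.6],[0,0,0,0,0,0,-0.6]]'
python3 - <<'E'
from h import *
c,im=snap('scene','s2');snap('wrist','w9')
a=cv2.imread('pics/s2.png')[150:260,310:460];b=cv2.imread('pics/w9.png')[130:390,80:480]
cv2.imwrite('pics/c5.png',np.vstack([cv2.resize(a,(440,323),interpolation=cv2.INTER_CUBIC),cv2.resize(b,(440,277))]))
E
```

```text
clock: 38.05
ee_pos: [0.4835, -0.0835, 0.0201]
tcp_rot: [0.721, 0.693, -0.0, -0.0]
contact_force: [-2.4, 0.9, 5.9]
grip_width: 0.0262
grasp_force: 30.2
```

View pics/c5.png

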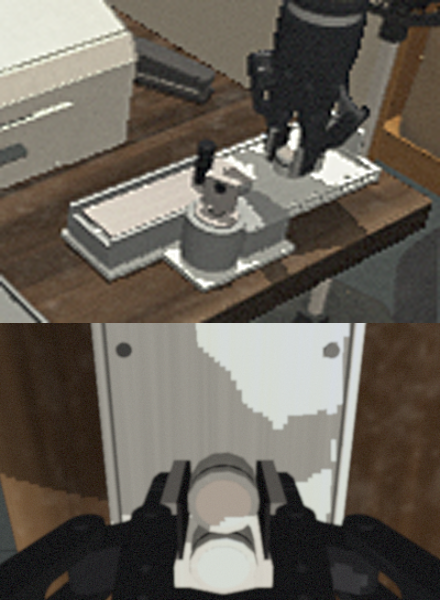

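Wrist view: the held cell stands flat between the pads, next to the first cell. The force fell to 6 N after backing off, so it is just resting on the shelf. Release and return to look.

```bash
python3 -m jog '[[0,0,-0.5,0,0,0,-0.6],[0,0,0,0,0,0,-0.5],[0,0,0,0,0,0,-0.3],[0,0,0,0,0,0,-0.1],[0,0,0,0,0,0,-0.1],[0,0,-15,0,0,0,-0.1],[0,0,-30,0,0,0,-0.1],[0,0,-35,0,0,0,-0.1],[0,0,-35,0,0,0,0],[0,0,-35,0,0,0,0]]'
python3 - <<'E'
from h import *
c,im=snap('wrist','w10')
print(bot.state()["ee_pos"])
p=np.load("rack.npy")
q=[proj(c,X) for X in [(.483,-.1176,.028),(.484,-.085,.028)]];print(q)
cv2.imwrite('pics/c6.png',cv2.resize(cv2.imread('pics/w10.png')[130:400,130:430],(600,540)))
E
```

```text
clock: 38.98
ee_pos: [0.4828, -0.0834, 0.1715]
tcp_rot: [0.721, 0.693, -0.0, -0.0]
contact_force: [0.6, 0.0, -0.5]
grip_width: 0.0426
grasp_force: 0.0
[ 0.48725165 -0.08461225  0.18020581]
[array([286.14735981, 236.73181581]), array([285.88721523, 200.41626726])]
```

View pics/c6.png

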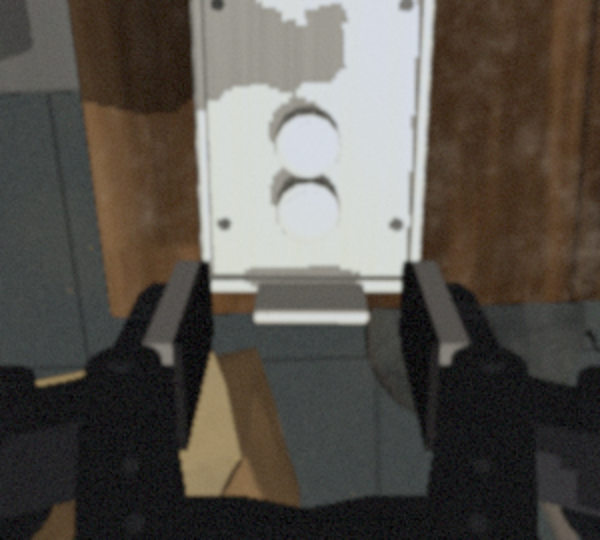

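Two cells stand side by side, tops at about (284,202) and (284,234), with a gap near 1 mm, on the shelf's middle line. Now fetch the third.

```bash
python3 -m jog '[[20,0,-10,0,0,0,0],[35,0,-10,0,0,0,0],[40,0,0,0,0,0,0],[40,0,0,0,0,0,0],[40,0,0,0,0,0,0],[40,0,0,0,0,0,0],[40,0,0,0,0,0,0],[40,0,0,0,0,0,0],[40,0,0,0,0,0,0],[30,0,0,0,0,0,0]]'
python3 -m jog '[[0,0,0,0,0,-0.12,0],[0,0,0,0,0,-0.12,0],[0,0,0,0,0,-0.12,0],[0,0,0,0,0,-0.12,0],[0,0,0,0,0,-0.12,0],[0,0,0,0,0,-0.12,0],[0,0,0,0,0,-0.12,0],[0,0,0,0,0,-0.12,0],[0,0,0,0,0,-0.12,0],[0,0,0,0,0,-0.12,0]]'
python3 - <<'E'
from h import *
c,im=snap('wrist','w11')
a=np.array([proj(c,X) for X in [(.42,.255,.009),(.545,.255,.009),(.42,.415,.009),(.545,.415,.009)]]);print(np.round(a))
x0,y0=np.maximum(a.min(0),0).astype(int);x1,y1=a.max(0).astype(int)
for b in blobs(c,im,(x0,y0,x1-x0,y1-y0),.023): print(b)
print(go((.518,.372,.1)))
E
```

```text
clock: 39.87
ee_pos: [0.497, 0.2841, 0.1899]
tcp_rot: [0.72, 0.694, 0.0, -0.0]
contact_force: [0.4, 0.1, 0.3]
grip_width: 0.0429
grasp_force: 0.0
clock: 40.7
ee_pos: [0.4974, 0.2811, 0.1898]
tcp_rot: [0.201, 0.98, -0.0, -0.0]
contact_force: [-0.8, 0.4, -0.6]
grip_width: 0.0427
grasp_force: 0.0
[[223. 124.]
 [279. 244.]
 [395.  46.]
 [436. 181.]]
(array([387.5021097 , 175.89592124]), [30, 31, 711], array([0.5182, 0.3719, 0.023 ]))
(array([16.4, 91.8, 89.8]), None)
```

```bash
python3 -m jog '[[3,18,18,0,0,0,0],[3,18,18,0,0,0,0],[3,18,18,0,0,0,0],[3,18,18,0,0,0,0],[4,20,18,0,0,0,0],[0,0,0,0,0,0,0],[0,0,0,0,0,0,0],[0,0,0,0,0,0,0],[0,0,0,0,0,0,0],[0,0,0,0,0,0,0]]'
python3 - <<'E'
from h import *
print(go((.518,.3718,.015)))
c,im=snap('wrist','w12')
q=proj(c,(.518,.372,.023));print(q)
for b in blobs(c,im,(int(q[0])-50,int(q[1])-50,100,100),.023): print(b)
E
```

```text
clock: 41.58
ee_pos: [0.5202, 0.3716, 0.1019]
tcp_rot: [0.204, 0.979, 0.001, 0.001]
contact_force: [0.0, -0.1, -1.0]
grip_width: 0.0424
grasp_force: 0.0
(array([ 2.2, -0.9, 86.9]), None)
[283.89834122 222.80549709]
(array([283.70436817, 223.25273011]), [42, 39, 1282], array([0.5182, 0.3718, 0.023 ]))
```

```bash
python3 -m jog '[[1,-0.5,15,0,0,0,0],[0.5,0,20,0,0,0,0],[0,0,20,0,0,0,0],[0,0,14,0,0,0,0],[0,0,8,0,0,0,0],[0,0,4,0,0,0,0],[0,0,0,0,0,0,0],[0,0,5,0,0,0,0],[0,0,0,0,0,0,0],[0,0,0,0,0,0,0]]'
python3 -m jog '[[0,0,0,0,0,0,0],[0,0,0,0,0,0,-0.2],[0,0,0,0,0,0,-0.4],[0,0,0,0,0,0,-0.6],[0,0,0,0,0,0,-0.6],[0,0,0,0,0,0,-0.6],[0,0,0,0,0,0,-0.6],[0,0,-5,0,0,0,-0.6],[0,0,-15,0,0,0,-0.6],[0,0,-15,0,0,0,-0.6]]' 30
python3 -m jog '[[0,0,-30,0,0,0.12,-0.6],[0,0,-30,0,0,0.12,-0.6],[0,0,-25,0,0,0.12,-0.6],[0,0,0,0,0,0.12,-0.6],[0,0,0,0,0,0.12,-0.6],[0,0,0,0,0,0.12,-0.6],[0,0,0,0,0,0.12,-0.6],[0,0,0,0,0,0.12,-0.6],[0,0,0,0,0,0.12,-0.6],[0,0,0,0,0,0.12,-0.6]]'
python3 -c "
from h import *
print(go((.485,-.055,.135),1.527))"
```

```text
clock: 42.47
ee_pos: [0.5184, 0.3723, 0.0151]
tcp_rot: [0.203, 0.979, 0.0, 0.0]
contact_force: [-0.9, 0.2, -0.2]
grip_width: 0.0429
grasp_force: 0.0
clock: 43.3
ee_pos: [0.517, 0.3715, 0.0491]
tcp_rot: [0.203, 0.979, -0.001, -0.001]
contact_force: [0.2, 0.3, 0.0]
grip_width: 0.0266
grasp_force: 29.6
clock: 44.13
ee_pos: [0.5182, 0.3722, 0.1362]
tcp_rot: [0.723, 0.691, 0.001, 0.0]
contact_force: [-0.2, 0.1, -0.9]
grip_width: 0.0266
grasp_force: 29.6
(array([-428.3,  -14. ,    0.8]), np.float64(-0.001))
```

```bash
python3 -m jog '[[-20,-1,0,0,0,0,-0.6],[-38,-2,0,0,0,0,-0.6],[-40,-2,0,0,0,0,-0.6],[-40,-2,0,0,0,0,-0.6],[-40,-2,0,0,0,0,-0.6],[-40,-2,0,0,0,0,-0.6],[-40,-2,0,0,0,0,-0.6],[-40,-1,0,0,0,0,-0.6],[-40,-1,0,0,0,0,-0.6],[-40,-1,0,0,0,0,-0.6]]'
python3 -m jog '[[-35,0,0,0,0,0,-0.6],[-15,0,0,0,0,0,-0.6],[0,0,20,0,0,0,-0.6],[0,0,25,0,0,0,-0.6],[0,0,25,0,0,0,-0.6],[0,0,15,0,0,0,-0.6],[0,0,0,0,0,0,-0.6],[0,0,0,0,0,0,-0.6],[0,0,0,0,0,0,-0.6],[0,0,0,0,0,0,-0.6]]'
python3 -c "
from h import *
print(go((.485,-.055,.02),1.527))"
```

```text
clock: 44.97
ee_pos: [0.4871, -0.0068, 0.1362]
tcp_rot: [0.721, 0.693, 0.001, 0.001]
contact_force: [1.0, -0.3, -0.2]
grip_width: 0.0268
grasp_force: 29.6
clock: 45.8
ee_pos: [0.4869, -0.0553, 0.0516]
tcp_rot: [0.721, 0.693, 0.001, 0.002]
contact_force: [1.0, -0.5, -0.3]
grip_width: 0.027
grasp_force: 29.7
(array([ 0.2, -2. , 31.6]), np.float64(0.005))
```

```bash
python3 -m jog '[[0,-2,5,0,0,0,-0.6],[0,0,12,0,0,0,-0.6],[0,0,8,0,0,0,-0.6],[0,0,3,0,0,0,-0.6],[0,0,1.5,0,0,0,-0.6],[0,0,0.5,0,0,0,-0.6],[0,0,0,0,0,0,-0.6],[0,0,0,0,0,0,-0.6],[0,0,0,0,0,0,-0.6],[0,0,0,0,0,0,-0.6]]'
```

```text
clock: 46.63
ee_pos: [0.4829, -0.0548, 0.02]
tcp_rot: [0.721, 0.693, -0.001, -0.001]
contact_force: [-5.5, 1.5, 10.0]
grip_width: 0.0269
grasp_force: 30.7
```

```bash
python3 -m jog '[[0,0,-0.6,0,0,0,-0.6],[0,0,-0.4,0,0,0,-0.6],[0,0,0,0,0,0,-0.4],[0,0,0,0,0,0,-0.2],[0,0,0,0,0,0,-0.1],[0,0,0,0,0,0,-0.1],[0,0,-15,0,0,0,-0.1],[0,0,-30,0,0,0,-0.1],[0,0,-35,0,0,0,-0.1],[0,0,-35,0,0,0,0]]'
python3 -m jog '[[0,0,-35,0,0,0,0],[0,0,0,0,0,0,0],[0,0,0,0,0,0,0],[0,0,0,0,0,0,0],[0,0,0,0,0,0,0],[0,0,0,0,0,0,0],[0,0,0,0,0,0,0],[0,0,0,0,0,0,0],[0,0,0,0,0,0,0],[0,0,0,0,0,0,0]]'
python3 - <<'E'
from h import *
c,im=snap('wrist','w13')
s=bot.state();print(s["ee_pos"])
cv2.imwrite('pics/c7.png',cv2.resize(cv2.imread('pics/w13.png')[130:400,130:430],(600,540)))
E
```

```text
clock: 47.47
ee_pos: [0.4824, -0.0547, 0.1357]
tcp_rot: [0.721, 0.693, -0.001, -0.001]
contact_force: [1.8, -0.0, -0.1]
grip_width: 0.0428
grasp_force: 0.0
clock: 48.3
ee_pos: [0.4831, -0.0549, 0.17]
tcp_rot: [0.721, 0.693, -0.0, -0.0]
contact_force: [0.4, -0.2, -0.6]
grip_width: 0.0428
grasp_force: 0.0
[ 0.48324508 -0.05488952  0.17021832]
```

View pics/c7.png

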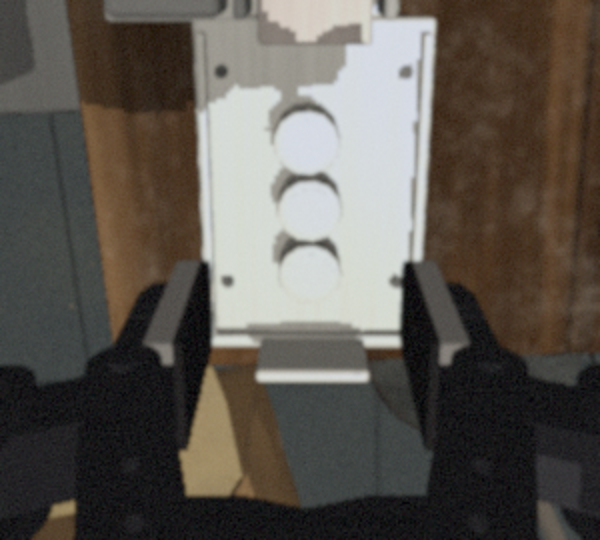

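Three cells stand window up in a row, tops at crop (307,141), (310,208), (311,271). Check the gaps in rack coordinates, then head for the knob.

```bash
python3 - <<'E'
from h import *
c,im=load('w13');p=np.load("rack.npy");cs,sn=np.cos(p[2]),np.sin(p[2])
for uv in [(307,141),(310,208),(311,271)]:
    X=ray(c,np.array(uv)/2+130,.028);d=X[:2]-p[:2];print(X.round(4),np.round([cs*d[0]+sn*d[1],-sn*d[0]+cs*d[1]],4))
print(go((.4895,.0300,.16),1.527))
E
```

```text
[ 0.4824 -0.0561  0.028 ] [-0.0028 -0.0456]
[ 0.4825 -0.086   0.028 ] [-0.0014 -0.0754]
[ 0.4818 -0.1157  0.028 ] [-0.0008 -0.1052]
(array([85.1,  2.9, 10.2]), np.float64(0.005))
```

```bash
python3 -m jog '[[15,0,0,0,0,0,-0.1],[35,1.5,0,0,0,0,-0.1],[35,1.5,0,0,0,0,-0.1],[0,0,0,0,0,-0.12,-0.1],[0,0,0,0,0,-0.12,-0.1],[0,0,0,0,0,-0.12,-0.1],[0,0,0,0,0,-0.12,-0.1],[0,0,0,0,0,-0.12,-0.1],[0,0,0,0,0,-0.12,-0.1],[0,0,0,0,0,-0.12,-0.1]]'
python3 -m jog '[[0,0,0,0,0,-0.12,-0.1],[0,0,0,0,0,-0.12,-0.1],[0,0,0,0,0,-0.12,-0.1],[0,0,0,0,0,-0.12,-0.1],[0,0,0,0,0,-0.12,-0.1],[0,0,0,0,0,-0.12,-0.1],[0,0,0,0,0,0,-0.1],[0,0,0,0,0,0,-0.1],[0,0,0,0,0,0,-0.1],[0,0,0,0,0,0,-0.1]]'
python3 - <<'E'
from h import *
c,im=snap('wrist','w14');print(proj(c,(.4890,.0314,.08)),go((.4892,.0311,.061),3.098))
cv2.imwrite('pics/c8.png',cv2.resize(cv2.imread('pics/w14.png')[120:360,100:460],(720,480)))
E
```

```text
clock: 49.18
ee_pos: [0.4896, 0.03, 0.1705]
tcp_rot: [0.373, 0.928, 0.0, 0.0]
contact_force: [0.8, 0.3, -0.6]
grip_width: 0.0381
grasp_force: 0.0
clock: 50.02
ee_pos: [0.4896, 0.0299, 0.1704]
tcp_rot: [0.026, 1.0, 0.0, 0.0]
contact_force: [-0.5, -0.5, -0.4]
grip_width: 0.0386
grasp_force: 0.0
[286.43283629 220.22298307] (array([  0.5,   1.2, 109.4]), np.float64(-0.007))
```

View pics/c8.png

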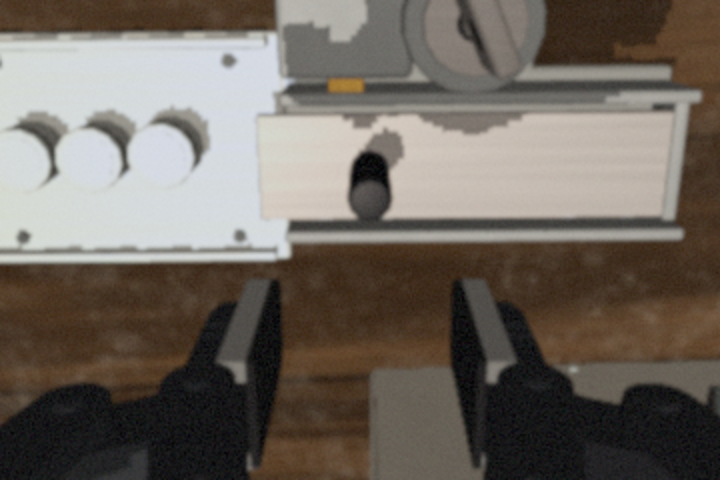

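Knob top at px (285,219.5), predicted (286,220). Descend, grip, and slide shut.

```bash
python3 -m jog '[[0.5,0.5,20,0,0,0,-0.1],[0,0,25,0,0,0,-0.1],[0,0,25,0,0,0,-0.1],[0,0,20,0,0,0,-0.1],[0,0,12,0,0,0,-0.1],[0,0,6,0,0,0,-0.1],[0,0,0,0,0,0,-0.1],[0,0,0,0,0,0,-0.1],[0,0,0,0,0,0,-0.1],[0,0,0,0,0,0,-0.1]]' 40
python3 -m jog '[[0,0,0,0,0,0,-0.3],[0,0,0,0,0,0,-0.6],[0,0,0,0,0,0,-0.8],[0,0,0,0,0,0,-0.8],[0,0,0,0,0,0,-0.8],[0,0,0,0,0,0,-0.8],[0,0,0,0,0,0,-0.8],[0,0,-1,0,0,0,-0.8],[0,0,0,0,0,0,-0.8],[0,0,0,0,0,0,-0.8]]' 30
python3 -m jog '[[0,-4,0,0,0,0,-0.8],[0,-8,0,0,0,0,-0.8],[0,-8,0,0,0,0,-0.8],[0,-8,0,0,0,0,-0.8],[0,-8,0,0,0,0,-0.8],[0,-8,0,0,0,0,-0.8],[0,-8,0,0,0,0,-0.8],[0,-8,0,0,0,0,-0.8],[0,-8,0,0,0,0,-0.8],[0,0,0,0,0,0,-0.8]]' 30
```

```text
clock: 50.9
ee_pos: [0.4904, 0.0304, 0.064]
tcp_rot: [0.025, 1.0, -0.0, 0.001]
contact_force: [0.4, -0.0, -0.2]
grip_width: 0.0386
grasp_force: 0.0
clock: 51.73
ee_pos: [0.4896, 0.0305, 0.0634]
tcp_rot: [0.025, 1.0, 0.0, 0.001]
contact_force: [2.9, 0.5, -1.2]
grip_width: 0.0149
grasp_force: 29.8
clock: 52.57
ee_pos: [0.4865, -0.0394, 0.0634]
tcp_rot: [0.026, 1.0, -0.001, 0.001]
contact_force: [6.2, -1.1, -4.2]
grip_width: 0.0146
grasp_force: 29.4
```

```bash
python3 -m jog '[[-0.7,-6,0.5,0,0,0,-0.8],[-0.3,-8,0,0,0,0,-0.8],[0,-8,0,0,0,0,-0.8],[0,-8,0,0,0,0,-0.8],[0,-8,0,0,0,0,-0.8],[0,-8,0,0,0,0,-0.8],[0,-8,0,0,0,0,-0.8],[0,-8,0,0,0,0,-0.8],[0,-5,0,0,0,0,-0.8],[0,0,0,0,0,0,-0.8]]' 30
python3 -m jog '[[0,-1,0,0,0,0,-0.8],[0,-1,0,0,0,0,-0.8],[0,-0.5,0,0,0,0,-0.8],[0,0,0,0,0,0,-0.8],[0,0,0,0,0,0,-0.8],[0,0,0,0,0,0,-0.8],[0,0,0,0,0,0,-0.8],[0,0,0,0,0,0,-0.8],[0,0,0,0,0,0,-0.8],[0,0,0,0,0,0,-0.8]]' 30
```

```text
clock: 53.4
ee_pos: [0.4837, -0.1058, 0.0632]
tcp_rot: [0.025, 1.0, -0.001, 0.0]
contact_force: [2.2, -1.0, 2.4]
grip_width: 0.0146
grasp_force: 30.2
clock: 54.23
ee_pos: [0.4837, -0.1069, 0.0632]
tcp_rot: [0.025, 1.0, -0.0, 0.0]
contact_force: [4.4, 0.3, 4.6]
grip_width: 0.0148
grasp_force: 30.3
```

Earlier shut position was -0.108. Push until the stop is felt.

```bash
python3 -m jog '[[0,-1,0,0,0,0,-0.8],[0,-1,0,0,0,0,-0.8],[0,-1,0,0,0,0,-0.8],[0,-0.5,0,0,0,0,-0.8],[0,0,0,0,0,0,-0.8],[0,0,0,0,0,0,-0.8],[0,0,0,0,0,0,-0.8],[0,0,0,0,0,0,-0.8],[0,0,0,0,0,0,-0.8],[0,0,0,0,0,0,-0.8]]' 30
```

```text
clock: 55.07
ee_pos: [0.4835, -0.1089, 0.0631]
tcp_rot: [0.025, 1.0, 0.002, 0.0]
contact_force: [5.7, 6.9, 6.1]
grip_width: 0.0151
grasp_force: 30.5
```

```bash
python3 -m jog '[[0,-1,0,0,0,0,-0.8],[0,-0.5,0,0,0,0,-0.8],[0,0,0,0,0,0,-0.8],[0,0,0,0,0,0,-0.8],[0,0,0,0,0,0,-0.8],[0,0,0,0,0,0,-0.8],[0,0,0,0,0,0,-0.8],[0,0,0,0,0,0,-0.8],[0,0,0,0,0,0,-0.8],[0,0,0,0,0,0,-0.8]]' 30
python3 -m jog '[[0,1.5,0,0,0,0,-0.8],[0,1.5,0,0,0,0,-0.8],[0,0,0,0,0,0,-0.6],[0,0,0,0,0,0,-0.4],[0,0,0,0,0,0,-0.2],[0,0,0,0,0,0,-0.2],[0,0,-15,0,0,0,-0.2],[0,0,-30,0,0,0,-0.2],[0,0,-35,0,0,0,-0.2],[0,0,-20,0,0,0,-0.2]]'
python3 -c "
from h import *
print(bot.state()['joints'][5],go((.4335,.0713,.16),3.56))"
```

```text
clock: 55.9
ee_pos: [0.4835, -0.109, 0.0631]
tcp_rot: [0.025, 1.0, 0.003, 0.0]
contact_force: [6.6, 12.3, 6.7]
grip_width: 0.0148
grasp_force: 30.7
clock: 56.73
ee_pos: [0.4835, -0.1093, 0.1655]
tcp_rot: [0.025, 1.0, -0.0, 0.001]
contact_force: [1.1, -0.2, 0.7]
grip_width: 0.0346
grasp_force: 0.0
-1.8512140590475716 (array([ 59. , 177.9,   5.3]), np.float64(-0.468))
```

```bash
python3 -m jog '[[10,30,0,0,0,0,-0.3],[10,30,0,0,0,0,-0.3],[10,30,0,0,0,0,-0.3],[10,30,0,0,0,0,-0.3],[10,30,0,0,0,0,-0.3],[9,28,0,0,0,0,-0.3],[0,0,0,0,0,-0.12,-0.3],[0,0,0,0,0,-0.12,-0.3],[0,0,0,0,0,-0.12,-0.3],[0,0,0,0,0,-0.12,-0.3]]'
python3 -m jog '[[0,0,0,0,0,0,-0.3],[0,0,0,0,0,0,-0.3],[0,0,0,0,0,0,-0.3],[0,0,0,0,0,0,-0.3],[0,0,0,0,0,0,-0.3],[0,0,0,0,0,0,-0.3],[0,0,0,0,0,0,-0.3],[0,0,0,0,0,0,-0.3],[0,0,0,0,0,0,-0.3],[0,0,0,0,0,0,-0.3]]'
python3 - <<'E'
from h import *
print(go((.4335,.0713,.073),3.575))
c,im=snap('wrist','w15');q=proj(c,(.4335,.0713,.093));print(q)
crop('w15',int(q[0])-100,int(q[1])-75,200,150,3,'c9')
E
```

```text
clock: 57.57
ee_pos: [0.4323, 0.0719, 0.1621]
tcp_rot: [-0.217, 0.976, 0.0, -0.001]
contact_force: [-0.3, 0.5, -0.6]
grip_width: 0.03
grasp_force: 0.0
clock: 58.4
ee_pos: [0.4331, 0.0718, 0.163]
tcp_rot: [-0.213, 0.977, 0.0, 0.0]
contact_force: [-0.4, -0.5, 0.7]
grip_width: 0.0297
grasp_force: 0.0
(array([-0.1, -0.6, 90. ]), np.float64(-0.003))
[282.55857332 232.07214896]
```

View pics/c9.png

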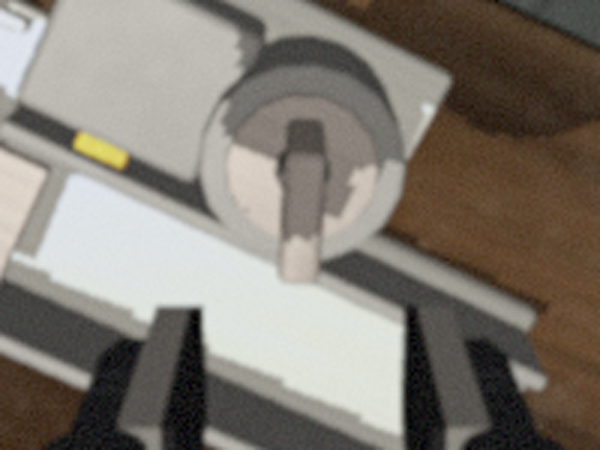

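The key bow runs from crop (303,150) to (299,280), aligned with the tool and centred between the fingers. Descend, grip, and turn clockwise.

```bash
python3 -m jog '[[0,-0.5,15,0,0,0,-0.3],[0,0,18,0,0,0,-0.3],[0,0,18,0,0,0,-0.3],[0,0,18,0,0,0,-0.3],[0,0,12,0,0,0,-0.3],[0,0,7,0,0,0,-0.3],[0,0,0,0,0,0,-0.3],[0,0,0,0,0,0,-0.3],[0,0,0,0,0,0,-0.3],[0,0,0,0,0,0,-0.3]]'
python3 -m jog '[[0,0,0,0,0,0,-0.5],[0,0,0,0,0,0,-0.8],[0,0,0,0,0,0,-1],[0,0,0,0,0,0,-1],[0,0,0,0,0,0,-1],[0,0,0,0,0,0,-1],[0,0,0,0,0,0,-1],[0,0,0,0,0,0,-1],[0,0,0,0,0,0,-1],[0,0,0,0,0,0,-1]]' 60
python3 -m jog '[[0,0,0,0,0,0.06,-1],[0,0,0,0,0,0.06,-1],[0,0,0,0,0,0.06,-1],[0,0,0,0,0,0.06,-1],[0,0,0,0,0,0.06,-1],[0,0,0,0,0,0.06,-1],[0,0,0,0,0,0.06,-1],[0,0,0,0,0,0.06,-1],[0,0,0,0,0,0.06,-1],[0,0,0,0,0,0.06,-1]]'
python3 -m jog '[[0,0,0,0,0,0.04,-1],[0,0,0,0,0,0.04,-1],[0,0,0,0,0,0.04,-1],[0,0,0,0,0,0.04,-1],[0,0,0,0,0,0.04,-1],[0,0,0,0,0,0,-1],[0,0,0,0,0,0,-1],[0,0,0,0,0,0,-1],[0,0,0,0,0,0,-1],[0,0,0,0,0,0,-1]]'
python3 -c "
from h import *
print(bot.state()['moment'],go((0,0,0),3.575))"
```

```text
clock: 59.28
ee_pos: [0.4343, 0.0714, 0.0761]
tcp_rot: [-0.213, 0.977, -0.0, 0.001]
contact_force: [-0.4, 0.7, 0.6]
grip_width: 0.0299
grasp_force: 0.0
clock: 60.12
ee_pos: [0.4338, 0.0715, 0.0758]
tcp_rot: [-0.213, 0.977, 0.0, 0.0]
contact_force: [-1.6, -0.2, 5.0]
grip_width: 0.0078
grasp_force: 58.6
clock: 60.95
ee_pos: [0.434, 0.0714, 0.0757]
tcp_rot: [0.086, 0.996, -0.0, 0.001]
contact_force: [-1.1, 0.4, 4.7]
grip_width: 0.0078
grasp_force: 58.8
clock: 61.78
ee_pos: [0.434, 0.0713, 0.0757]
tcp_rot: [0.183, 0.983, 0.0, 0.001]
contact_force: [-0.9, 0.4, 4.7]
grip_width: 0.0081
grasp_force: 58.9
[0.04833281 0.19116492 0.06435126] (array([ 379.3, -222.8,   75.1]), np.float64(-0.802))
```

Turned 0.80 rad; the moment is still only friction. Continue in small steps until the stop.

```bash
python3 -m jog '[[0,0,0,0,0,0.03,-1],[0,0,0,0,0,0.03,-1],[0,0,0,0,0,0.03,-1],[0,0,0,0,0,0.03,-1],[0,0,0,0,0,0,-1],[0,0,0,0,0,0,-1],[0,0,0,0,0,0,-1],[0,0,0,0,0,0,-1],[0,0,0,0,0,0,-1],[0,0,0,0,0,0,-1]]'
python3 -c "
from h import *
print(bot.state()['moment'],go((0,0,0),3.575))"
python3 -m jog '[[0,0,0,0,0,0.03,-1],[0,0,0,0,0,0.03,-1],[0,0,0,0,0,0,-1],[0,0,0,0,0,0,-1],[0,0,0,0,0,0,-1],[0,0,0,0,0,0,-1],[0,0,0,0,0,0,-1],[0,0,0,0,0,0,-1],[0,0,0,0,0,0,-1],[0,0,0,0,0,0,-1]]'
python3 -c "
from h import *
print(bot.state()['moment'],go((0,0,0),3.575))"
```

```text
clock: 62.62
ee_pos: [0.434, 0.0713, 0.0757]
tcp_rot: [0.242, 0.97, 0.0, 0.001]
contact_force: [-0.2, -0.5, 4.8]
grip_width: 0.0081
grasp_force: 58.9
[0.07856108 0.24732721 0.05993652] (array([ 349.9, -266.6,   75.1]), np.float64(-0.922))
clock: 63.45
ee_pos: [0.434, 0.0713, 0.0757]
tcp_rot: [0.271, 0.963, 0.0, 0.001]
contact_force: [-1.1, 0.1, 5.3]
grip_width: 0.008
grasp_force: 58.9
[0.02101274 0.23988486 0.03653851] (array([ 333.3, -287. ,   75.2]), np.float64(-0.982))
```

```bash
python3 -m jog '[[0,0,0,0,0,0.03,-1],[0,0,0,0,0,0.03,-1],[0,0,0,0,0,0,-1],[0,0,0,0,0,0,-1],[0,0,0,0,0,0,-1],[0,0,0,0,0,0,-1],[0,0,0,0,0,0,-1],[0,0,0,0,0,0,-1],[0,0,0,0,0,0,-1],[0,0,0,0,0,0,-1]]'
python3 -c "
from h import *
print(bot.state()['moment'],go((0,0,0),3.575))"
python3 -m jog '[[0,0,0,0,0,0.03,-1],[0,0,0,0,0,0.03,-1],[0,0,0,0,0,0,-1],[0,0,0,0,0,0,-1],[0,0,0,0,0,0,-1],[0,0,0,0,0,0,-1],[0,0,0,0,0,0,-1],[0,0,0,0,0,0,-1],[0,0,0,0,0,0,-1],[0,0,0,0,0,0,-1]]'
python3 - <<'E'
from h import *
print(bot.state()['moment'],go((0,0,0),3.575))
snap('scene','s3');snap('wrist','w16')
E
```

```text
clock: 64.28
ee_pos: [0.4339, 0.0713, 0.0757]
tcp_rot: [0.299, 0.954, 0.0, 0.001]
contact_force: [-2.0, 0.8, 5.6]
grip_width: 0.0081
grasp_force: 58.9
[0.02557299 0.18248374 0.0940779 ] (array([ 315.5, -306.5,   75.2]), np.float64(-1.042))
clock: 65.12
ee_pos: [0.4339, 0.0712, 0.0757]
tcp_rot: [0.328, 0.945, 0.0, 0.001]
contact_force: [-1.2, -0.6, 5.5]
grip_width: 0.0081
grasp_force: 58.9
[0.04173757 0.25137496 0.12891558] (array([ 296.5, -324.8,   75.2]), np.float64(-1.102))
```

I have used up the picture allowance (15 viewed, one over the limit of 14), so from here I check numerically. I compare the yellow bolt pixels' extents in rack coordinates: out at start (w1), drawn (w15), now (w16).

```bash
cat > bolt.py <<'E'
from h import *
import sys
p=np.load("rack.npy");cs,sn=np.cos(p[2]),np.sin(p[2])
for n in sys.argv[1:]:
    c,im=load(n);h=cv2.cvtColor(im,cv2.COLOR_RGB2HSV)
    m=cv2.inRange(h,(18,120,120),(32,255,255));ys,xs=np.nonzero(m)
    P=np.array([ray(c,(x,y),.035)[:2] for x,y in zip(xs,ys)]).reshape(-1,2)-p[:2]
    r=np.c_[cs*P[:,0]+sn*P[:,1],-sn*P[:,0]+cs*P[:,1]]
    k=(abs(r[:,0]+.025)<.05)&(abs(r[:,1]-.025)<.03);r=r[k]
    if len(r): print(n,len(r),"x",r[:,0].min().round(4),r[:,0].max().round(4),"y",r[:,1].min().round(4),r[:,1].max().round(4))
    else: print(n,"none")
E
python3 bolt.py w1 w2 w3 w14 w15 w16 scene0 s3
```

```text
w1 146 x -0.0359 -0.014 y 0.0251 0.038
w2 242 x -0.0356 -0.0126 y 0.0234 0.0388
w3 202 x -0.034 -0.0293 y 0.0244 0.0388
w14 99 x -0.0353 -0.0312 y 0.025 0.0384
w15 105 x -0.0348 -0.03 y 0.0242 0.039
w16 none
scene0 2 x -0.0327 -0.0313 y 0.0325 0.0348
s3 none
```

```bash
python3 -m jog '[[0,0,0,0,0,0.03,-1],[0,0,0,0,0,0.03,-1],[0,0,0,0,0,0,-1],[0,0,0,0,0,0,-1],[0,0,0,0,0,0,-1],[0,0,0,0,0,0,-1],[0,0,0,0,0,0,-1],[0,0,0,0,0,0,-1],[0,0,0,0,0,0,-1],[0,0,0,0,0,0,-1]]'
python3 -c "
from h import *
print(bot.state()['moment'],go((0,0,0),3.575))"
```

```text
clock: 66.05
ee_pos: [0.4339, 0.0712, 0.0757]
tcp_rot: [0.356, 0.934, -0.0, 0.001]
contact_force: [-1.0, -0.1, 5.5]
grip_width: 0.0078
grasp_force: 58.9
[0.02068166 0.28013044 0.05704185] (array([ 276.6, -342. ,   75.3]), np.float64(-1.162))
```

```bash
python3 -m jog '[[0,0,0,0,0,0,-0.8],[0,0,0,0,0,0,-0.5],[0,0,0,0,0,0,-0.3],[0,0,0,0,0,0,-0.3],[0,0,0,0,0,0,-0.3],[0,0,-15,0,0,0,-0.3],[0,0,-20,0,0,0,-0.3],[0,0,-25,0,0,0,-0.3],[0,0,-25,0,0,0,-0.3],[0,0,-20,0,0,0,-0.3]]'
python3 -m jog '[[0,0,0,0,0,0.12,-0.3],[0,0,0,0,0,0.12,-0.3],[0,0,0,0,0,0.12,-0.3],[0,0,0,0,0,0.12,-0.3],[0,0,0,0,0,0.12,-0.3],[0,0,0,0,0,0.12,-0.3],[0,0,0,0,0,0.12,-0.3],[0,0,0,0,0,0,-0.3],[0,0,0,0,0,0,-0.3],[0,0,0,0,0,0,-0.3]]'
python3 - <<'E'
from h import *
snap('wrist','w17');print(bot.state()["ee_pos"])
E
python3 bolt.py w17
```

```text
clock: 66.88
ee_pos: [0.4335, 0.0713, 0.1815]
tcp_rot: [0.357, 0.934, 0.0, 0.0]
contact_force: [-0.1, 0.0, -0.2]
grip_width: 0.0299
grasp_force: 0.0
clock: 67.72
ee_pos: [0.4332, 0.0713, 0.1797]
tcp_rot: [0.706, 0.708, -0.0, -0.0]
contact_force: [0.4, 0.2, -0.0]
grip_width: 0.0296
grasp_force: 0.0
[0.43325746 0.07130918 0.17976543]
w17 257 x -0.0359 -0.0137 y 0.0238 0.0388
```

The bolt is out to about x=-0.0137, against -0.0126 to -0.0140 at the start. I compare profiles more finely, averaged over the bolt's width.

```bash
cat > prof.py <<'E'
from h import *
import sys
p=np.load("rack.npy");cs,sn=np.cos(p[2]),np.sin(p[2])
def W(x,y,z): return (p[0]+cs*x-sn*y,p[1]+sn*x+cs*y,z)
xs=np.arange(-.022,-.006,.001);print((xs*1000).round())
for n in sys.argv[1:]:
    c,im=load(n);v=[]
    for y in np.arange(.028,.036,.001):
        q=np.array([proj(c,W(x,y,.035)) for x in xs],np.float32)
        s=cv2.remap(im,q[None,:,0],q[None,:,1],cv2.INTER_LINEAR)[0].astype(float);v.append(s[:,0]-s[:,2])
    print(n,np.mean(v,0).round().astype(int),proj(c,W(-.014,.031,.035)).round())
E
python3 prof.py w1 w2 w17
python3 -c "
from h import *
p=np.load('rack.npy')
for n in('w1','w2','w17'):
    c,_=load(n);print(n,c[2])"
```

```text
[-22. -21. -20. -19. -18. -17. -16. -15. -14. -13. -12. -11. -10.  -9.
  -8.  -7.]
w1 [116 115 114 114 113 114 116 115  94  48   7 -11 -15 -14 -13 -14] [259. 105.]
w2 [115 115 115 115 114 114 115 115 115 100  60  20   8   8  10  10] [327. 241.]
w17 [118 118 117 118 118 118 119 119 101  54  16  10  12  12  12  11] [331. 254.]
w1 [ 0.48381736 -0.00578155  0.45174897]
w2 [0.42260211 0.13810574 0.33769922]
w17 [0.43195837 0.14487044 0.31521581]
```

```bash
python3 -m jog '[[0,0,0,0,0,-0.12,-0.3],[0,0,0,0,0,-0.12,-0.3],[0,0,0,0,0,-0.12,-0.3],[0,0,0,0,0,-0.12,-0.3],[0,0,0,0,0,-0.12,-0.3],[0,0,0,0,0,-0.12,-0.3],[0,0,0,0,0,-0.12,-0.3],[0,0,20,0,0,0,-0.3],[0,0,20,0,0,0,-0.3],[0,0,20,0,0,0,-0.3]]'
python3 -m jog '[[0,0,20,0,0,0,-0.3],[0,0,15,0,0,0,-0.3],[0,0,8,0,0,0,-0.3],[0,0,3,0,0,0,-0.3],[0,0,0,0,0,0,-0.3],[0,0,0,0,0,0,-0.3],[0,0,0,0,0,0,-0.5],[0,0,0,0,0,0,-0.8],[0,0,0,0,0,0,-1],[0,0,0,0,0,0,-1]]' 60
python3 -m jog '[[0,0,0,0,0,0,-1],[0,0,0,0,0,0,-1],[0,0,0,0,0,0,-1],[0,0,0,0,0,0,-1],[0,0,0,0,0,0.03,-1],[0,0,0,0,0,0.03,-1],[0,0,0,0,0,0,-1],[0,0,0,0,0,0,-1],[0,0,0,0,0,0,-1],[0,0,0,0,0,0,-1]]' 60
python3 -c "
from h import *
print(bot.state()['moment'],go((0,0,0),3.575))"
python3 -m jog '[[0,0,0,0,0,0.03,-1],[0,0,0,0,0,0.03,-1],[0,0,0,0,0,0,-1],[0,0,0,0,0,0,-1],[0,0,0,0,0,0,-1],[0,0,0,0,0,0,-1],[0,0,0,0,0,0,-1],[0,0,0,0,0,0,-1],[0,0,0,0,0,0,-1],[0,0,0,0,0,0,-1]]' 60
python3 -c "
from h import *
print(bot.state()['moment'],go((0,0,0),3.575))"
```

```text
clock: 68.6
ee_pos: [0.4337, 0.0714, 0.1197]
tcp_rot: [0.356, 0.934, 0.0, 0.001]
contact_force: [0.4, 0.0, -0.2]
grip_width: 0.0296
grasp_force: 0.0
clock: 69.43
ee_pos: [0.4341, 0.0713, 0.0751]
tcp_rot: [0.357, 0.934, 0.0, 0.001]
contact_force: [-0.8, -0.2, 5.2]
grip_width: 0.0078
grasp_force: 59.9
clock: 70.27
ee_pos: [0.4341, 0.0712, 0.0751]
tcp_rot: [0.385, 0.923, 0.0, 0.001]
contact_force: [-1.0, -0.3, 6.3]
grip_width: 0.0079
grasp_force: 60.2
[-0.20188286  0.27082621  0.00825158] (array([ 255.3, -358.5,   74.4]), np.float64(-1.223))
clock: 71.1
ee_pos: [0.4342, 0.0712, 0.0752]
tcp_rot: [0.411, 0.911, 0.0, 0.001]
contact_force: [-2.4, -1.3, 6.5]
grip_width: 0.008
grasp_force: 60.7
[-0.18422203  0.26633513  0.52611589] (array([ 233.9, -372.7,   74.5]), np.float64(-1.281))
```

```bash
python3 -m jog '[[0,0,0,0,0,0.03,-1],[0,0,0,0,0,0.01,-1],[0,0,0,0,0,0,-1],[0,0,0,0,0,0,-1],[0,0,0,0,0,0,-1],[0,0,0,0,0,0,-1],[0,0,0,0,0,0,-1],[0,0,0,0,0,0,-1],[0,0,0,0,0,0,-1],[0,0,0,0,0,0,-1]]' 60
python3 -c "
from h import *
print(bot.state()['moment'],go((0,0,0),3.575))"
```

```text
clock: 71.93
ee_pos: [0.4342, 0.0712, 0.0752]
tcp_rot: [0.429, 0.903, -0.0, 0.001]
contact_force: [-1.6, -0.2, 6.0]
grip_width: 0.0081
grasp_force: 64.6
[-0.07760806  0.31348573  0.91248649] (array([ 219.4, -381.5,   74.5]), np.float64(-1.32))
```

Firm stop (0.91 N m), so the bolt is fully out. Unload, release, rise and check.

```bash
python3 -m jog '[[0,0,0,0,0,-0.03,-1],[0,0,0,0,0,0,-0.8],[0,0,0,0,0,0,-0.5],[0,0,0,0,0,0,-0.3],[0,0,0,0,0,0,-0.3],[0,0,-15,0,0,0,-0.3],[0,0,-20,0,0,0,-0.3],[0,0,-25,0,0,0,-0.3],[0,0,-25,0,0,0,-0.3],[0,0,-20,0,0,0,-0.3]]'
python3 -m jog '[[0,0,0,0,0,0.12,-0.3],[0,0,0,0,0,0.12,-0.3],[0,0,0,0,0,0.12,-0.3],[0,0,0,0,0,0.12,-0.3],[0,0,0,0,0,0.12,-0.3],[0,0,-10,0,0,0.12,-0.3],[0,0,-10,0,0,0,-0.3],[0,0,0,0,0,0,-0.3],[0,0,0,0,0,0,-0.3],[0,0,0,0,0,0,-0.3]]'
python3 - <<'E'
from h import *
snap('wrist','w18');snap('scene','s4');print(bot.state()["ee_pos"])
# fixed knob check in scene: dark blob vs start image
a=load('scene0')[1].astype(int);b=load('s4')[1].astype(int)
for n,i in(('start',a),('end',b)):
    g=i[170:215,400:440].sum(2);ys,xs=np.nonzero(g<130);print(n,len(xs),xs.mean()+400,ys.mean()+170)
E
python3 prof.py w1 w2 w17 w18; python3 bolt.py w18
```

```text
clock: 72.77
ee_pos: [0.4335, 0.0714, 0.1804]
tcp_rot: [0.417, 0.909, 0.0, 0.0]
contact_force: [0.3, -0.4, -0.1]
grip_width: 0.03
grasp_force: 0.0
clock: 73.6
ee_pos: [0.4333, 0.0713, 0.1988]
tcp_rot: [0.71, 0.705, 0.0, 0.0]
contact_force: [0.5, -0.3, -0.5]
grip_width: 0.0299
grasp_force: 0.0
[0.43303387 0.07131646 0.19836182]
start 70 416.7857142857143 190.9857142857143
end 124 410.8306451612903 183.86290322580646
[-22. -21. -20. -19. -18. -17. -16. -15. -14. -13. -12. -11. -10.  -9.
  -8.  -7.]
w1 [116 115 114 114 113 114 116 115  94  48   7 -11 -15 -14 -13 -14] [259. 105.]
w2 [115 115 115 115 114 114 115 115 115 100  60  20   8   8  10  10] [327. 241.]
w17 [118 118 117 118 118 118 119 119 101  54  16  10  12  12  12  11] [331. 254.]
w18 [117 118 118 117 116 117 116 118 118 103  59  20  10  10  11  11] [329. 245.]
w18 250 x -0.0359 -0.0128 y 0.024 0.0391
```

The bolt tip profile now matches the start (w2) to the pixel. Check the bar's tail the same way, with the arm moved clear.

```bash
python3 -m jog '[[0,0,-20,0,0,0,0],[0,0,-20,0,0,0,0],[20,0,-20,0,0,0,0],[30,0,0,0,0,0,0],[30,0,0,0,0,0,0],[30,0,0,0,0,0,0],[30,0,0,0,0,0,0],[0,0,0,0,0,0,0],[0,0,0,0,0,0,0],[0,0,0,0,0,0,0]]'
python3 - <<'E'
from h import *
snap('scene','s5')
p=np.load("rack.npy");cs,sn=np.cos(p[2]),np.sin(p[2])
W=lambda x,y,z:(p[0]+cs*x-sn*y,p[1]+sn*x+cs*y,z)
ys=np.arange(.008,.032,.0015)
for n in('w2','w18'):
    c,im=load(n);v=[]
    for x in np.arange(-.010,.011,.002):
        q=np.array([proj(c,W(x,y,.037)) for y in ys],np.float32)
        v.append(cv2.remap(im,q[None,:,0],q[None,:,1],cv2.INTER_LINEAR)[0].astype(float)[:,2])
    print(n,np.mean(v,0).round().astype(int))
a=load('scene0')[1].astype(int);b=load('s5')[1].astype(int)
for n,i in(('start',a),('end',b)):
    g=i[175:205,408:428].sum(2);q,xs=np.nonzero(g<130);print(n,len(xs),xs.mean()+408,q.mean()+175)
d=abs(a-b).sum(2)>90
print("dish diff",d[285:325,215:255].sum(),"tray bright", [int((i[235:295,240:335].min(2)>225).sum()) for i in(a,b)])
E
```

```text
clock: 74.53
ee_pos: [0.4343, 0.2111, 0.2583]
tcp_rot: [0.71, 0.704, -0.001, -0.0]
contact_force: [-0.2, -0.2, -0.2]
grip_width: 0.0427
grasp_force: 0.0
w2 [156 159 163 168 179 192 197 198 188 145 131 156 157 153 152 153]
w18 [166 175 177 180 184 187 190 194 189 148 123 148 153 149 149 150]
start 63 416.6666666666667 190.25396825396825
end 66 416.54545454545456 190.4848484848485
dish diff 0 tray bright [196, 2]
```

```bash
python3 -c "
from station import bot
print(bot.hand_in())"
```

```text
the job is handed in; nothing more can be done
None
```

Handed in: the three cells stand in one row about 2 mm apart on the shelf, the bar is shut over them, the bolt is fully out and the dish is untouched; the cells were not looked at again after the bar closed, and I viewed 15 pictures, one over the limit of 14.

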